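Set out the parts for an oil change and a spark plug change

TASK

Set out the parts for tonight's two jobs on the motorcycle: for the oil change stand the oil filter, the drain plug and the short wide socket upright, as they stand now, in the rectangular tray; for the plug change stand the tall slim socket upright and lay the spark plug flat in the round dish. Each stands or lies on the floor of its tray, let go, and none of the standing parts gets tipped over on the way. Leave the carburettor and its float bowl where they are.

Things in the scene. Friction and masses are not known exactly. Their poses are not given: they have to be found in the camera images.
- oil_filter: Spin-on oil filter, a black cylinder 66 mm across and 62 mm high standing on its open end, with a 17 mm steel hexagon nut, 12 mm high, on its domed top (74 mm in all; the dome narrows from 66 mm at height 54 to 58 mm at height 62). 0.3 kg. Origin: centre of its underside; z up.
- wide_socket: The drain plug's socket: a short, wide steel socket, 34 mm across and 44 mm high, standing with its open hexagon up. Origin: centre of its underside; z up.
- deep_socket: The spark plug socket: a tall, slim steel socket, 25 mm across and 70 mm high, standing with its open end up. Origin: centre of its underside; z up.
- drain_plug: Engine drain plug (a bolt) standing on its head, thread up: hexagon head 24 mm across flats and 12 mm high at the bottom, a collar 32 mm across from height 12 to 15 mm, then a brass-coloured thread 18 mm across up to height 37 mm. Origin: centre of the head's underside; z up.
- spark_plug: Spark plug lying on its side: steel hexagon, 18 mm across flats (21 over corners), 11 mm long, between a 12 mm thread and a 10 mm white ceramic insulator with a small terminal. 0.05 kg. Origin: on its axis at the middle of the hexagon, its balance point, 9 mm above what it lies on; x along the plug, 46 mm to the terminal end, 31 mm to the thread end. Can roll about x.
- long_tray: Rectangular open steel tray for the oil change kit, outside 230 x 124 mm (its x is the long side, y the short one) and 32 mm high with a rolled rim up to 35 mm, walls and floor 4 mm thick, inside 222 x 116 mm. 0.6 kg, standing loose on the bench. Origin: centre of its underside, so its inner floor is 4 mm above it; z up.
- round_dish: Round metal parts dish for the spark plug kit, 154 mm across the rim, 34 mm high (rim up to 36 mm), sides flaring out from a flat inner floor about 120 mm across, 4 mm above the underside. 0.5 kg, standing loose on the bench. Origin: centre of its underside; z up.
- carburettor: Bystander: a grey metal carburettor with a round dark cap, about 80 x 82 mm and 72 mm high, all within 48 mm of its axis, standing among the stock. To be left alone. Origin: centre of its underside; z up.
- float_bowl: Bystander: the carburettor's open float bowl, a small metal cup 74 x 62 mm over its screw lugs and 30 mm high, standing on the robot side of the carburettor. To be left alone. Origin: centre of its underside; z up. (All else on the bench, loose or fixed, stands beyond x = 0.77 m or beyond 0.52 m to either side.)

How it is judged:
By the outcome, as a careful person would: the job done as asked, in the order asked, and still so for the second after the job is handed in, with the robot touching nothing.
It also fails if it takes over 136 s, if anything falls off the work surface, if the arm or the gripper's body presses on something with over 40 N, if the wrist force passes 120 N, or if a joint passes its speed limit or range.

ROBOT

A 7-joint arm with a two-finger parallel gripper is mounted at the origin on the work surface. World frame = base frame: x ahead of the robot, y to its left, z up, the work surface at z = 0. Lengths are in m, angles in rad, forces in N, time in s.
With the tool pointing down it reaches from about 0.35 to 0.9 m from the base axis. Payload 8.1 kg.
Tool frame: the origin (TCP) lies midway between the tips of the shut fingers; the grasp point (between the pads) lies 19 mm behind it; x points along the fingers, z is the direction in which the jaws open and shut, and the axes are right-handed (so a half turn about x gives the same grasp; the last joint's range is limited). The gripper opens to 92 mm and grips with 3 to 60 N. Pads are 19 mm wide; open, the fingers measure 130 mm over their backs; the gripper's body (75 mm by 190 mm) begins 47 mm behind the grasp point.
Start: joints at [-1.4, 0.434, 0.025, 1.573, -0.012, 1.134, -0.075], TCP at [0.169, 0.602, 0.227] pointing down, gripper open.
Joint ranges: [-2.62, 2.62], [-0.44, 2.09], [-1.27, 1.32], [0.08, 2.57], [-1.32, 4.46], [0.12, 2], [-2.74, 2.74]. Speed limits (rad/s): [2.22, 2.22, 3.01, 3.01, 3.14, 3.14, 3.14].

INTERFACE

Orientations are given as a rotation vector (axis times angle).
In Python, from cell import arm, optics, finder gives the robot as it stands.
- The arm moves only by the tool send_rows, never from a script. Its argument "rows" is a list that holds one entry, the list of rows, each a list of 7 numbers: the shift along the tool's x, y, z in mm, then the turn, a rotation vector about the tool's x, y, z in degrees, then the opening in per cent of the stroke, from 0 (shut) to 100 (fully open). A call has exactly 8 rows; each row is the pose to reach, as a shift and turn from the pose commanded when the call began, along the tool's axes at that moment; what a row does not reach only later rows make up. A row lasts 1/10 s, in which the tool goes at most 50 mm and 8.59 degrees, less where a joint would pass 70% of its speed; a pose out of reach is approached as far as the arm can. A call with a gripper value outside its range is refused whole. The fingers move at their own pace and stop on an object; "grip_force" is the grip in N (left out, the last holds). Time passes only in rows, so rows that repeat a pose let the fingers close, or fill a call up. It gives the time, the measured TCP pose, the force and the opening at its end, in the units of the state.
- arm.observe(): the state, without advancing time (a new reading comes with each control period).
- optics.get_image(name): name is "scene" or "side" or "wrist"; returns (picture, depth): 384x512x3 uint8, red, green, blue; 384x512 float32, m along the optical axis (not along the pixel's ray), 0 where there is no reading.
- optics.get_calibration(name): a dict with "camera_matrix" (3x3 intrinsics, pixels), "position" and "orientation" of the camera in the world; the wrist camera has in their place "T_tool_cam" (4x4, takes a point from camera to tool coordinates, whose origin is the TCP and whose axes are the tool frame's). Camera axes: x right, y up, looking along -z (the intrinsics and any distortion apply to the point x, -y, -z); pixel columns grow to the right and rows downward; lengths in m; the calibration is good to about 2 mm. A picture is of the moment at which its call begins: read the wrist's pose just before it. get_calibration takes no time and is no camera call.
- arm.sign_off(): hands the job in, once; it reports no verdict.
Trained networks look in the newest picture that a camera, given by its name, has taken for a name from the list of things; names that differ only in an ending like _2 or _b are one class to them, and where a whole thing is asked for, a point or a joint stands for the part that bears it (a point fixed in the world has none). Each returns a list of dicts, best first, with "confidence" (0 to 1); they miss things now and then, are a little off and sometimes report something else, mostly with a low value. They report only what shows in the picture. A call takes as long as a camera call.
- finder.search_frame(camera, thing): "bbox" ([left, top, width, height] in pixels, round what is visible of it).
- finder.regions_of(camera, thing): "region" (384x512 bool, what is visible of it) and "bbox" ([left, top, width, height] in pixels, round what is visible of it).
- finder.place_of(camera, thing): "xy" ([column, row] in pixels: a listed point, or the origin of a listed thing).
The state is a dict: "clock": time; "joints": joint angles; "dq": joint speeds; "joint_efforts": joint torques, N m; "position": TCP position; "ee_rot": TCP orientation; "force": force on the tool from outside, world axes, zero at the start; "ft_torque": the same for the moment, N m; "width": opening from 0.0 (shut) to 1.0 (fully open).
Only numpy, scipy, OpenCV 4.12 (cv2) and the standard library are available. Lean on these libraries where they do the work, as an engineer would, in place of code of your own. Each camera call takes 0.05 s, during which the arm holds its last target.

## Working session

There is one attempt and no reset: what is moved stays moved. The work goes in short steps, Python scripts to look and compute and a tool call to move; the robot and the scene stay as the last step left them, time stands still between calls to the robot, and variables do not carry over. Pictures are saved under pics/ and viewed, and the job is handed in when it is done.

Besides the shell and the picture viewer there is one more tool, called after "Request:" as name(argument=value, ...) on one line, values as JSON. send_rows: Moves the arm, as the interface text tells. Its arguments: {"type":"object","properties":{"rows":{"type":"array"},"grip_force":{"type":"number"}},"required":["rows"]}

```bash
ls -la; mkdir -p pics
python3 - <<'E'
from cell import arm, optics, finder
import cv2
s=arm.observe(); print(s)
for n in ["scene","side","wrist"]:
    print(n,optics.get_calibration(n))
for n in ["scene","side"]:
    im,d=optics.get_image(n); cv2.imwrite(f"pics/{n}0.png",cv2.resize(im[:,:,::-1],None,fx=1.5,fy=1.5))
E
```

```text
total 12
drwxr-xr-x  3 agent agent 4096 Dec  6 12:54 .
drwxr-xr-x 23 root  root  4096 Dec  6 12:54 ..
drwxr-xr-x  2 agent agent 4096 Dec  6 12:54 pics
{'clock': 0.0, 'joints': array([-1.39956114,  0.43520816,  0.02494813,  1.57412257, -0.01156383,
        1.13400136, -0.07507952]), 'dq': array([-2.36860345e-03,  5.07151771e-05,  1.10000649e-03,  4.33940922e-04,
       -7.57946116e-04,  8.42508384e-04,  2.71616139e-03]), 'joint_efforts': array([ 5.05126991e-04, -6.67822981e+01,  9.85365249e-01, -3.14460754e+01,
       -6.06078096e-02,  4.24256630e-02,  1.72542527e-04]), 'position': array([0.16892775, 0.60119006, 0.22594406]), 'ee_rot': array([-1.00621645,  1.32758268,  1.00440076]), 'force': array([0.09934108, 0.35459043, 0.11802538]), 'ft_torque': array([ 0.01754144, -0.02313761, -0.02964593]), 'width': 1.0007680614517962}
scene {'camera_matrix': array([[441.46901365,   0.        , 254.94023531],
       [  0.        , 441.46901365, 196.08867229],
       [  0.        ,   0.        ,   1.        ]]), 'position': array([ 1.21048447, -0.30419191,  0.58221021]), 'orientation': array([0.80
[... 166 characters left out ...]
[  0.        ,   0.        ,   1.        ]]), 'position': array([0.53557678, 0.72500142, 0.85934999]), 'orientation': array([ 0.03615503, -1.12455873, -2.90861061])}
wrist {'camera_matrix': array([[285.95479866,   0.        , 258.20574908],
       [  0.        , 285.95479866, 189.26109077],
       [  0.        ,   0.        ,   1.        ]]), 'T_tool_cam': array([[ 1.54894386e-03,  2.95320252e-01, -9.55397064e-01,
        -1.58988274e-01],
       [ 9.16774234e-06,  9.55398206e-01,  2.95320620e-01,
         7.97483603e-02],
       [ 9.99998800e-01, -4.66193895e-04,  1.47715077e-03,
        -1.03000622e-03],
       [ 0.00000000e+00,  0.00000000e+00,  0.00000000e+00,
         1.00000000e+00]])}
```

View pics/scene0.png

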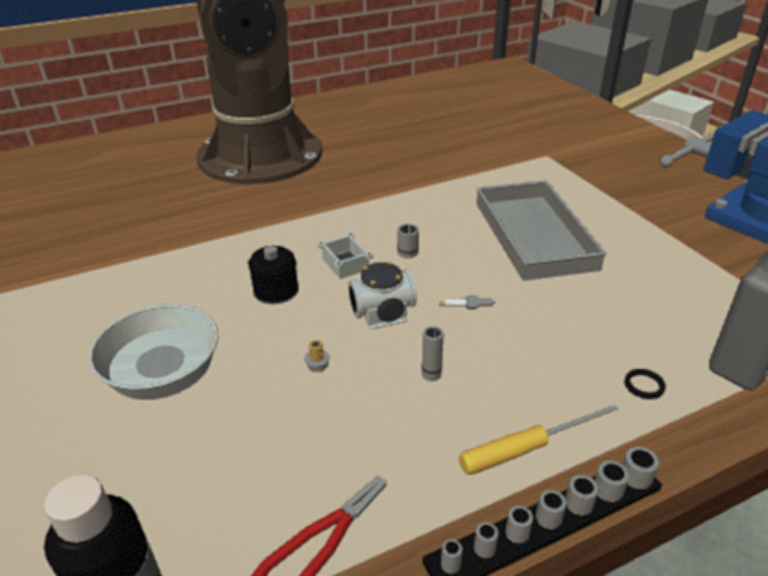

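View pics/side0.png

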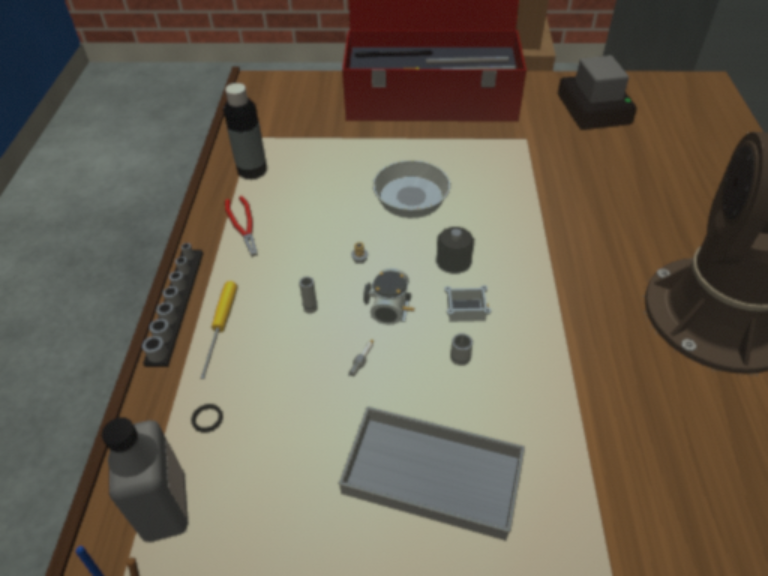

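Scene view: the dish is at left (155,350), the filter at (273,272), the drain plug at (317,355), the deep socket at (432,352), the wide socket at (408,240), the spark plug at (467,302) and the tray at (538,228). The carburettor and bowl sit in the middle. Next I'll measure positions.

```bash
cat > h.py <<'E'
from cell import arm, optics, finder
import numpy as np, cv2
from scipy.spatial.transform import Rotation as R
def Rt(name):
    c=optics.get_calibration(name); K=c["camera_matrix"]
    if name=="wrist":
        s=arm.observe(); T=np.eye(4);T[:3,:3]=R.from_rotvec(s["ee_rot"]).as_matrix();T[:3,3]=s["position"]
        M=T@c["T_tool_cam"]; return K,M[:3,:3],M[:3,3]
    return K,R.from_rotvec(c["orientation"]).as_matrix(),np.array(c["position"])
def grab(name):
    k=Rt(name); im,d=optics.get_image(name); return k,im,d
def cloud(k,d):
    K,Rm,p=k; v,u=np.mgrid[:d.shape[0],:d.shape[1]]
    X=(u-K[0,2])/K[0,0]*d; Y=(v-K[1,2])/K[1,1]*d
    return np.stack([X,-Y,-d],-1)@Rm.T+p
def pix(k,P):
    K,Rm,p=k; c=(np.atleast_2d(P)-p)@Rm; return np.stack([K[0,0]*c[:,0]/-c[:,2]+K[0,2],K[1,1]*-c[:,1]/-c[:,2]+K[1,2]],-1)
def ray(k,uv,z):
    K,Rm,p=k; dd=Rm@np.array([(uv[0]-K[0,2])/K[0,0],-(uv[1]-K[1,2])/K[1,1],-1]); return p+dd*(z-p[2])/dd[2]
E
cat > m.py <<'E'
from h import *
for n in ["scene","side"]:
    k,im,d=grab(n); C=cloud(k,d); 
    ok=(d>0)&(abs(C[...,2])<0.01)&(C[...,0]<.7)&(C[...,0]>.4)&(abs(C[...,1])<.4); print(n,"bench z",np.median(C[ok][:,2]))
    for t in ["oil_filter","wide_socket","deep_socket","drain_plug","spark_plug","long_tray","round_dish","carburettor","float_bowl"]:
        r=finder.regions_of(n,t)
        for q in r[:2]:
            m=q["region"]&(d>0)
            if m.sum()<5: continue
            P=C[m]; lo=np.percentile(P,2,0);hi=np.percentile(P,98,0)
            print(n,t,round(q["confidence"],2),q["bbox"],"lo",lo.round(3),"hi",hi.round(3),"mid",((lo+hi)/2).round(3))
        np.savez(f"/tmp/{n}_{t}.npz",P=C[r[0]["region"]&(d>0)] if r else np.zeros((0,3)))
        print("   place",[ (np.round(x["xy"]),round(x["confidence"],2),ray(k,x["xy"],0 if t!="spark_plug" else .009)[:2].round(4)) for x in finder.place_of(n,t)[:2]])
E
python3 m.py
```

```text
scene bench z -6.983115757275282e-05
scene oil_filter 0.91 [163.9, 162.6, 35.2, 39.6] lo [ 0.395 -0.151 -0.   ] hi [ 0.481 -0.091  0.073] mid [ 0.438 -0.121  0.036]
   place [(array([187., 192.]), 0.83, array([ 0.4453, -0.1092]))]
scene wide_socket 0.88 [266.4, 148.4, 13.0, 22.8] lo [0.431 0.082 0.002] hi [0.464 0.112 0.044] mid [0.448 0.097 0.023]
   place [(array([272., 168.]), 0.84, array([0.4458, 0.1013]))]
scene deep_socket 0.69 [276.9, 220.5, 17.9, 33.5] lo [ 0.69  -0.013  0.001] hi [0.713 0.01  0.069] mid [ 0.701 -0.001  0.035]
   place [(array([281., 252.]), 0.93, array([ 0.7005, -0.0128])), (array([212., 246.]), 0.55, array([ 0.6269, -0.1224]))]
scene drain_plug 0.77 [202.1, 229.9, 15.0, 19.8] lo [ 0.613 -0.135  0.002] hi [ 0.635 -0.109  0.037] mid [ 0.624 -0.122  0.02 ]
scene drain_plug 0.48 [275.5, 220.7, 18.8, 35.0] lo [ 0.69  -0.013  0.001] hi [0.713 0.01  0.069] mid [ 0.701 -0.001  0.035]
   place [(array([212., 244.]), 0.51, array([ 0.622 , -0.1199]))]
scene spark_plug 0.51 [297.0, 195.7, 32.0, 12.2] lo [0.594 0.08  0.002] hi [0.621 0.137 0.018] mid [0.607 0.109 0.01 ]
[... 2260 characters left out ...]
0.4872, 0.3085]))]
side round_dish 0.75 [248.6, 106.8, 51.8, 40.0] lo [ 0.461 -0.37   0.   ] hi [ 0.594 -0.224  0.036] mid [ 0.528 -0.297  0.018]
side round_dish 0.58 [232.2, 225.1, 16.4, 24.2] lo [0.592 0.083 0.009] hi [0.62  0.143 0.018] mid [0.606 0.113 0.013]
   place [(array([272., 131.]), 0.97, array([ 0.5336, -0.2958]))]
side carburettor 0.75 [243.3, 180.3, 30.4, 39.3] lo [ 0.534 -0.034  0.001] hi [0.602 0.044 0.072] mid [0.568 0.005 0.036]
   place [(array([259., 207.]), 0.72, array([0.5644, 0.0063]))]
side float_bowl 0.87 [296.3, 188.1, 31.5, 27.6] lo [ 0.399 -0.025  0.   ] hi [0.464 0.028 0.031] mid [0.432 0.002 0.016]
   place [(array([305., 206.]), 0.55, array([0.4454, 0.0007]))]
```

```bash
cat > f.py <<'E'
from h import *
from scipy.optimize import least_squares
def L(n,t): return np.load(f"/tmp/{n}_{t}.npz")["P"]
def fit(P,r,x0):
    f=lambda c:np.hypot(P[:,0]-c[0],P[:,1]-c[1])-r
    s=least_squares(f,x0,loss="soft_l1",f_scale=.001); return s.x.round(4),len(P),np.median(abs(s.fun)).round(4)
for t,r,z0,z1,x0 in [("oil_filter",.033,.01,.052,(.45,-.118)),("wide_socket",.017,.006,.038,(.447,.1)),("deep_socket",.0125,.006,.064,(.7,0)),("drain_plug",.009,.02,.034,(.623,-.12)),("carburettor",.04,.0,.08,(.56,0))]:
    for ns in (["scene"],["side"],["scene","side"]):
        P=np.vstack([L(n,t) for n in ns]); P=P[(P[:,2]>z0)&(P[:,2]<z1)&(np.hypot(*(P[:,:2]-x0).T)<.06)]
        print(t,ns,fit(P,r,x0))
C=[]
for n in ["scene","side"]:
    k,im,d=grab(n); c=cloud(k,d)
    P=c[(d>0)&(c[...,2]>.031)&(c[...,2]<.04)&(np.hypot(c[...,0]-.53,c[...,1]+.3)<.1)]
    print("dish",n,fit(P,.0755,(.53,-.3)))
    P=c[(d>0)&(c[...,2]>.028)&(c[...,2]<.04)&(c[...,1]>.2)&(c[...,1]<.42)&(c[...,0]>.34)&(c[...,0]<.66)]
    print("tray",n,len(P),cv2.minAreaRect((P[:,:2]*1000).astype(np.float32)))
    P=L(n,"spark_plug"); P=P[(P[:,2]>.003)&(P[:,2]<.025)]
    m=P.mean(0); w,v=np.linalg.eigh(np.cov((P-m)[:,:2].T)); a=v[:,1]*np.sign(v[1,1]); s=(P-m)[:,:2]@a
    print("plug",n,m.round(4),a.round(3),s.min().round(3),s.max().round(3), [ (b.round(3),P[(s>b)&(s<=b+.005),2].max().round(3)) for b in np.arange(-.045,.045,.005) if ((s>b)&(s<=b+.005)).any()])
    im2=im[:,:,::-1]; u,vv=pix(k,np.array([[.607,.113,.01]]))[0].astype(int)
    cv2.imwrite(f"pics/plug_{n}.png",cv2.resize(im2[vv-30:vv+30,u-40:u+40],None,fx=8,fy=8))
print(R.from_rotvec(arm.observe()["ee_rot"]).as_matrix().round(3))
E
python3 f.py
```

```text
oil_filter ['scene'] (array([ 0.4469, -0.1184]), 488, np.float64(0.0008))
oil_filter ['side'] (array([ 0.4489, -0.1166]), 243, np.float64(0.0008))
oil_filter ['scene', 'side'] (array([ 0.4474, -0.1175]), 731, np.float64(0.001))
wide_socket ['scene'] (array([0.4456, 0.0988]), 211, np.float64(0.0011))
wide_socket ['side'] (array([0.4468, 0.1021]), 175, np.float64(0.0016))
wide_socket ['scene', 'side'] (array([0.4464, 0.1008]), 386, np.float64(0.0014))
deep_socket ['scene'] (array([ 6.993e-01, -2.000e-04]), 347, np.float64(0.0006))
deep_socket ['side'] (array([0.7012, 0.0022]), 170, np.float64(0.0007))
deep_socket ['scene', 'side'] (array([0.6998, 0.0007]), 517, np.float64(0.001))
drain_plug ['scene'] (array([ 0.6204, -0.121 ]), 51, np.float64(0.0005))
drain_plug ['side'] (array([ 0.623 , -0.1194]), 28, np.float64(0.0009))
drain_plug ['scene', 'side'] (array([ 0.6211, -0.1202]), 79, np.float64(0.001))
carburettor ['scene'] (array([ 0.5517, -0.0009]), 1528, np.float64(0.007))
carburettor ['side'] (array([ 5.748e-01, -4.000e-04]), 853, np.float64(0.0079))
carburettor ['scene', 'side'] (ar
[... 1098 characters left out ...]
 [0.4   0.916] -0.036 0.03 [(np.float64(-0.04), np.float64(0.012)), (np.float64(-0.035), np.float64(0.013)), (np.float64(-0.03), np.float64(0.014)), (np.float64(-0.025), np.float64(0.014)), (np.float64(-0.02), np.float64(0.014)), (np.float64(-0.015), np.float64(0.014)), (np.float64(-0.01), np.float64(0.014)), (np.float64(-0.005), np.float64(0.018)), (np.float64(-0.0), np.float64(0.017)), (np.float64(0.005), np.float64(0.018)), (np.float64(0.01), np.float64(0.018)), (np.float64(0.015), np.float64(0.014)), (np.float64(0.02), np.float64(0.015)), (np.float64(0.025), np.float64(0.015)), (np.float64(0.03), np.float64(0.013))]
[[ 0.    -0.963  0.27 ]
 [ 0.     0.27   0.963]
 [-1.    -0.     0.   ]]
```

View pics/plug_scene.png

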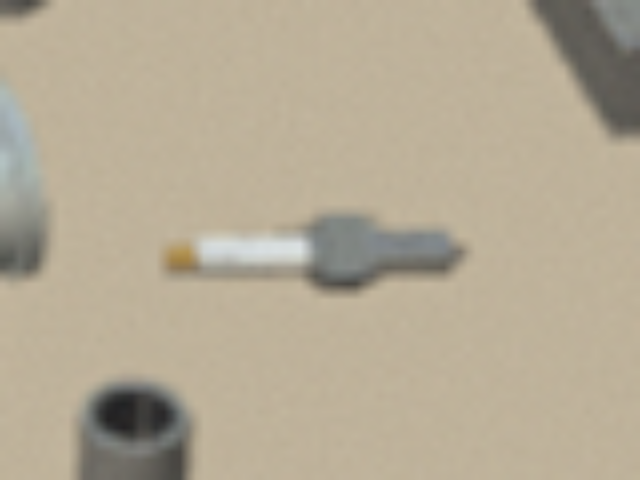

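```bash
cat > p.py <<'E'
from h import *
import sys
# usage: p.py x y z yawdeg(jaw)
def plan(x,y,z,yaw):
    s=arm.observe(); M=R.from_rotvec(s["ee_rot"]).as_matrix(); 
    d=M.T@(np.array([x,y,z])-s["position"])*1000
    a=np.radians(yaw); zz=np.array([np.cos(a),np.sin(a),0]); xx=np.array([0,0,-1.]); T=np.stack([xx,np.cross(zz,xx),zz],-1)
    r=R.from_matrix(M.T@T).as_rotvec(degrees=True)
    print("t",round(s["clock"],2),"pos",s["position"].round(4),"w",round(s["width"]*92,1),"F",s["force"].round(1),"q",s["joints"].round(2))
    print("shift",d.round(1),"rot",r.round(1))
if __name__=="__main__": plan(*map(float,sys.argv[1:5]))
E
python3 p.py 0.448 -0.1175 0.2 -15
```

```text
t 2.1 pos [0.169  0.6017 0.2268] w 92.1 F [-0.3  0.1 -0.2] q [-1.4   0.43  0.03  1.57 -0.01  1.13 -0.08]
shift [  26.7 -463.1 -617. ] rot [89.3  0.  -0. ]
```

Request:
send_rows(rows=[[[3,-58,-77,8,0,0,100],[6,-87,-116,16,0,0,100],[9,-116,-154,24,0,0,100],[12,-145,-193,32,0,0,100],[15,-174,-231,40,0,0,100],[18,-203,-270,48,0,0,100],[20,-232,-308,56,0,0,100],[20,-260,-346,64,0,0,100]]], grip_force=25)

```text
clock: 2.9
position: [0.3141, 0.2275, 0.2075]
ee_rot: [-0.136, 1.566, 0.138]
force: [1.0, 0.4, 0.1]
width: 1.0
```

```bash
python3 p.py 0.448 -0.1175 0.2 -15
```

```text
t 2.9 pos [0.3141 0.2275 0.2075] w 92.0 F [1.  0.4 0.1] q [-1.11  0.05  0.36  2.15 -0.02  0.94 -0.56]
shift [   7.3 -363.    72. ] rot [25.  0. -0.]
```

Request:
send_rows(rows=[[[2,-48,9,8,0,0,100],[3,-96,18,16,0,0,100],[4,-144,27,24,0,0,100],[5,-192,36,24,0,0,100],[6,-240,45,24,0,0,100],[7,-288,56,24,0,0,100],[7,-335,68,24,0,0,100],[7,-356,72,24,0,0,100]]])

```text
clock: 3.7
position: [0.4498, -0.1123, 0.201]
ee_rot: [0.189, 1.56, -0.192]
force: [-0.5, 0.5, 1.3]
width: 1.002
```

```bash
python3 p.py 0.448 -0.1175 0.2 -15
```

```text
t 3.7 pos [ 0.4498 -0.1123  0.201 ] w 92.2 F [-0.5  0.5  1.3] q [-0.51  0.23  0.77  2.03 -0.19  0.95  0.12]
shift [ 1.  -5.5 -0.5] rot [1.1 0.2 0.1]
```

```bash
cat > w.py <<'E'
from h import *
from f0 import fit
import sys
# w.py name x y r z0 z1 : wrist look, circle fit
name=sys.argv[1]; x,y,r,z0,z1=map(float,sys.argv[2:7])
optics.get_image("wrist"); k,im,d=grab("wrist"); c=cloud(k,d)
P=c[(d>0)&(c[...,2]>z0)&(c[...,2]<z1)&(np.hypot(c[...,0]-x,c[...,1]-y)<r+.02)]
print(len(P),"bench",np.median(c[(d>0)&(abs(c[...,2])<.01)][:,2]).round(4))
if len(P): print("lo",P.min(0).round(4),"hi",P.max(0).round(4),"mid",((P.min(0)+P.max(0))/2).round(4)); print(fit(P,r,(x,y)))
o=im[:,:,::-1].copy(); u=pix(k,np.array([[x,y,z1]]))[0]; print("pix",u.round())
cv2.imwrite(f"pics/{name}.png",o)
E
sed -n '/^from/,/^    s=/p' f.py | grep -v "def L" > f0.py; cat f0.py; python3 w.py w1 .448 -.1175 .033 .02 .053
```

```text
from h import *
from scipy.optimize import least_squares
def fit(P,r,x0):
    f=lambda c:np.hypot(P[:,0]-c[0],P[:,1]-c[1])-r
    s=least_squares(f,x0,loss="soft_l1",f_scale=.001); return s.x.round(4),len(P),np.median(abs(s.fun)).round(4)
185 bench 0.0019
lo [ 0.4179 -0.1289  0.0201] hi [ 0.4803 -0.0849  0.053 ] mid [ 0.4491 -0.1069  0.0366]
(array([ 0.4475, -0.1189]), 185, np.float64(0.0001))
pix [256. 178.]
```

View pics/w1.png

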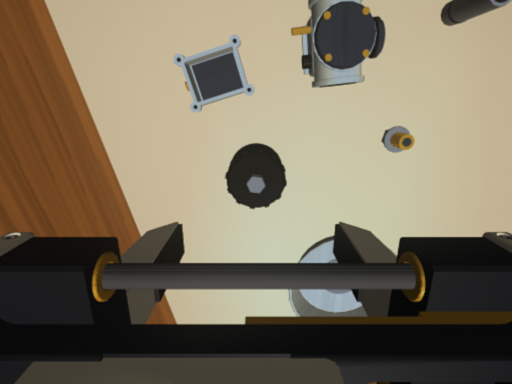

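Wrist view: the filter is centred at about (256,178) between the fingers, and the fit agrees with the scene cameras to about 1 mm. I'll descend and grip.

```bash
python3 p.py 0.4475 -0.1188 0.026 -15
```

```text
t 3.8 pos [ 0.4492 -0.1116  0.2008] w 92.2 F [ 0.4  1.2 -0.5] q [-0.51  0.22  0.77  2.03 -0.19  0.95  0.11]
shift [174.8  -7.1  -0.2] rot [1.  0.1 0.1]
```

Request:
send_rows(rows=[[[20,-4,0,1,0,0,100],[55,-7,0,1,0,0,100],[95,-7,0,1,0,0,100],[130,-7,0,1,0,0,100],[155,-7,0,1,0,0,100],[170,-7,0,1,0,0,100],[175,-7,0,1,0,0,100],[175,-7,0,1,0,0,100]]])

```text
clock: 4.6
position: [0.4464, -0.1141, 0.0253]
ee_rot: [0.201, 1.562, -0.201]
force: [1.2, -0.1, 0.5]
width: 0.999
```

```bash
python3 p.py 0.4475 -0.1188 0.026 -15
```

```text
t 4.6 pos [ 0.4464 -0.1141  0.0253] w 91.9 F [ 1.2 -0.1  0.5] q [-0.27  0.52  0.55  2.2  -0.52  0.55  0.41]
shift [-0.7 -4.2  2.3] rot [ 0.3 -0.1 -0. ]
```

Request:
send_rows(rows=[[[0,-4,2,0,0,0,100],[0,-4,2,0,0,0,100],[0,-4,2,0,0,0,100],[0,-4,2,0,0,0,60],[0,-4,2,0,0,0,60],[0,-4,2,0,0,0,60],[0,-4,2,0,0,0,60],[0,-4,2,0,0,0,60]]], grip_force=30)

```text
clock: 5.4
position: [0.4474, -0.119, 0.0255]
ee_rot: [0.201, 1.562, -0.201]
force: [-1.2, -0.9, 1.9]
width: 0.712
```

```bash
python3 p.py 0.4475 -0.1188 0.026 -15;  python3 w.py w2 .4475 -.1188 .033 .02 .053
```

```text
t 5.4 pos [ 0.4474 -0.119   0.0255] w 65.5 F [-1.2 -0.9  1.9] q [-0.26  0.52  0.55  2.2  -0.52  0.55  0.42]
shift [-0.5  0.3  0. ] rot [ 0.3 -0.  -0. ]
2563 bench 0.002
lo [ 0.4019 -0.1236  0.02  ] hi [ 0.4986 -0.0841  0.053 ] mid [ 0.4502 -0.1039  0.0365]
(array([ 0.4478, -0.1183]), 2563, np.float64(0.0006))
pix [258. 259.]
```

View pics/w2.png

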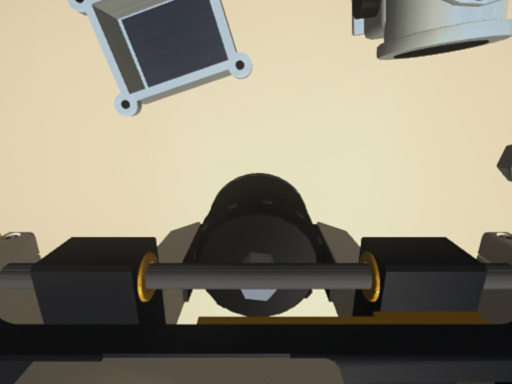

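Wrist view: the fingers have closed on the filter and the width is 65.5 mm, about 66 as expected. I'll lift it.

Request:
send_rows(rows=[[[-5,0,0,0,0,0,55],[-18,0,0,0,0,0,55],[-40,0,0,0,0,0,55],[-70,0,0,0,0,0,55],[-100,0,0,0,0,0,55],[-120,0,0,0,0,0,55],[-132,0,0,0,0,0,55],[-135,0,0,0,0,0,55]]])

```text
clock: 6.3
position: [0.448, -0.1191, 0.1613]
ee_rot: [0.201, 1.56, -0.201]
force: [0.1, 0.0, -3.6]
width: 0.718
```

```bash
python3 p.py 0.452 0.3164 0.16 -15
```

```text
t 6.3 pos [ 0.448  -0.1191  0.1613] w 66.0 F [ 0.1  0.  -3.6] q [-0.46  0.29  0.76  2.08 -0.27  0.86  0.2 ]
shift [   1.5  422.3 -106.5] rot [ 0.3  0.1 -0. ]
```

Request:
send_rows(rows=[[[0,8,-2,0,0,0,55],[0,27,-7,0,0,0,55],[0,58,-14,0,0,0,55],[0,94,-24,0,0,0,55],[0,132,-33,0,0,0,55],[0,170,-43,0,0,0,55],[0,208,-52,0,0,0,55],[0,246,-62,0,0,0,55]]])

```text
clock: 7.1
position: [0.4488, 0.1364, 0.1592]
ee_rot: [0.2, 1.563, -0.202]
force: [0.1, -0.2, -2.9]
width: 0.717
```

Request:
send_rows(rows=[[[0,38,-10,0,0,0,55],[0,76,-19,0,0,0,55],[0,110,-28,0,0,0,55],[0,138,-35,0,0,0,55],[0,158,-40,0,0,0,55],[0,170,-43,0,0,0,55],[0,176,-44,0,0,0,55],[0,176,-44,0,0,0,55]]])

```text
clock: 7.9
position: [0.4522, 0.3156, 0.1601]
ee_rot: [0.201, 1.562, -0.202]
force: [0.3, -0.8, -4.3]
width: 0.711
```

```bash
cat > tray.py <<'E'
from h import *
import sys
optics.get_image("wrist"); k,im,d=grab("wrist"); c=cloud(k,d)
m=(d>0)&(c[...,2]>.02)&(c[...,2]<.04)&(c[...,1]>.2)&(c[...,1]<.42)&(c[...,0]>.34)&(c[...,0]<.66)
print(m.sum(), cv2.minAreaRect((c[m][:,:2]*1000).astype(np.float32)))
np.savez("/tmp/wt.npz",P=c[m])
cv2.imwrite(f"pics/{sys.argv[1]}.png",im[:,:,::-1])
E
python3 tray.py w3;python3 p.py 0.452 0.3164 0.16 -15
```

```text
4139 ((494.45654296875, 303.7790832519531), (127.28836059570312, 233.3483428955078), 75.13519287109375)
t 8.0 pos [0.4524 0.3144 0.1604] w 65.6 F [ 0.1 -0.4 -4.6] q [-1.17  0.43  0.63  1.88 -0.31  0.94 -0.65]
shift [ 0.4  1.9 -0.9] rot [0.2 0.  0. ]
```

View pics/w3.png

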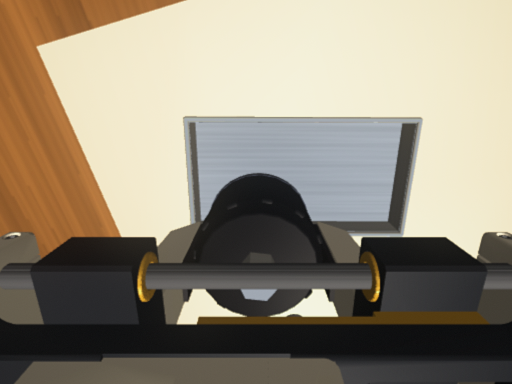

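Wrist view: the filter is held over the tray, whose rim corners are at (187,118), (420,118) and (403,235). The tray fit agrees with the earlier one. I'll lower it.

Request:
send_rows(rows=[[[10,1,-1,0,0,0,55],[35,1,-1,0,0,0,55],[65,1,-1,0,0,0,55],[90,1,-1,0,0,0,55],[108,1,-1,0,0,0,55],[120,1,-1,0,0,0,55],[127,1,-1,0,0,0,55],[129,1,-1,0,0,0,55]]])

```text
clock: 8.8
position: [0.4514, 0.3167, 0.031]
ee_rot: [0.201, 1.562, -0.202]
force: [0.2, -0.0, -3.5]
width: 0.713
```

Request:
send_rows(rows=[[[1,0,0,0,0,0,55],[1,0,0,0,0,0,55],[1,0,0,0,0,0,72],[1,0,0,0,0,0,76],[1,0,0,0,0,0,80],[1,0,0,0,0,0,84],[1,0,0,0,0,0,86],[1,0,0,0,0,0,86]]])

```text
clock: 9.6
position: [0.4515, 0.3172, 0.0306]
ee_rot: [0.201, 1.561, -0.201]
force: [-0.3, 0.1, -0.6]
width: 0.855
```

```bash
python3 p.py 0.451 0.3154 0.03 -15
```

```text
t 9.6 pos [0.4515 0.3172 0.0306] w 78.6 F [-0.3  0.1 -0.6] q [-1.07  0.6   0.51  1.98 -0.46  0.67 -0.52]
shift [ 0.6 -1.9  0. ] rot [ 0.3  0.  -0. ]
```

Request:
send_rows(rows=[[[-8,0,0,0,0,0,88],[-28,0,0,0,0,0,88],[-60,0,0,0,0,0,88],[-95,0,0,0,0,0,80],[-125,-25,5,0,0,0,70],[-140,-65,15,0,0,0,60],[-145,-110,30,0,0,0,60],[-145,-155,45,0,0,0,60]]])

```text
clock: 10.4
position: [0.456, 0.1546, 0.177]
ee_rot: [0.202, 1.56, -0.199]
force: [0.3, -0.2, 0.2]
width: 0.604
```

```bash
python3 p.py 0.6215 -0.1195 0.17 -15
```

```text
t 10.4 pos [0.456  0.1546 0.177 ] w 55.6 F [ 0.3 -0.2  0.2] q [-1.    0.29  0.7   2.02 -0.24  0.91 -0.42]
shift [   6.9 -223.4  229.3] rot [ 0.4  0.1 -0.1]
```

Request:
send_rows(rows=[[[2,-30,31,0,0,0,50],[4,-60,62,0,0,0,50],[6,-94,97,0,0,0,50],[7,-128,132,0,0,0,50],[7,-162,167,0,0,0,50],[7,-190,196,0,0,0,50],[7,-210,217,0,0,0,50],[7,-219,226,0,0,0,50]]])

```text
clock: 11.2
position: [0.6193, -0.1171, 0.169]
ee_rot: [0.203, 1.56, -0.205]
force: [0.2, -0.3, -0.9]
width: 0.499
```

```bash
python3 w.py w4 .6215 -.1195 .009 .018 .0345; python3 p.py 0.6215 -0.1195 0.017 -15
```

```text
56 bench 0.002
lo [ 0.6131 -0.1276  0.0181] hi [ 0.6323 -0.1123  0.0344] mid [ 0.6227 -0.12    0.0263]
(array([ 0.6212, -0.1216]), 56, np.float64(0.0001))
pix [260. 179.]
t 11.3 pos [ 0.6188 -0.1152  0.1687] w 46.0 F [-0.1  0.1 -0.4] q [-0.34  0.56  0.68  1.67 -0.39  1.05  0.2 ]
shift [151.7  -3.3   3.7] rot [0.2 0.  0.1]
```

View pics/w4.png

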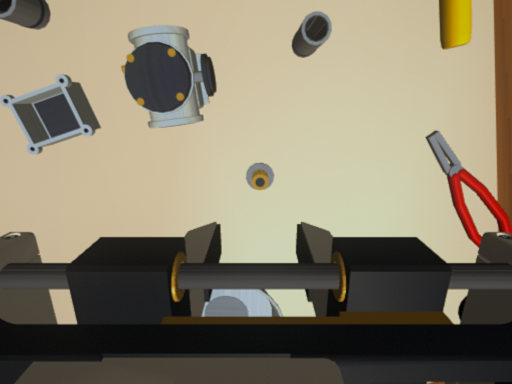

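Request:
send_rows(rows=[[[12,-4,4,0,0,0,50],[40,-4,4,0,0,0,50],[75,-4,4,0,0,0,50],[105,-4,4,0,0,0,50],[120,-4,4,0,0,0,50],[128,-4,4,0,0,0,50],[130,-4,4,0,0,0,50],[130,-4,4,0,0,0,50]]])

```text
clock: 12.1
position: [0.6221, -0.1182, 0.0393]
ee_rot: [0.201, 1.56, -0.201]
force: [0.6, 0.1, 1.2]
width: 0.499
```

```bash
python3 p.py 0.6212 -0.1210 0.017 -15; python3 p.py 0.6212 -0.1210 0.017 -15|tail -1
```

```text
t 12.1 pos [ 0.6221 -0.1182  0.0393] w 45.9 F [0.6 0.1 1.2] q [-0.27  0.71  0.58  1.77 -0.51  0.82  0.3 ]
shift [22.3 -3.  -0.2] rot [ 0.3  0.1 -0. ]
shift [22.3 -3.  -0.2] rot [ 0.3  0.1 -0. ]
```

Request:
send_rows(rows=[[[6,-3,0,0,0,0,50],[14,-3,0,0,0,0,50],[20,-3,0,0,0,0,50],[22,-3,0,0,0,0,50],[22,-3,0,0,0,0,50],[22,-3,0,0,0,0,40],[22,-3,0,0,0,0,30],[22,-3,0,0,0,0,24]]], grip_force=25)

```text
clock: 12.9
position: [0.621, -0.1211, 0.0167]
ee_rot: [0.201, 1.561, -0.201]
force: [0.2, -0.1, 0.2]
width: 0.29
```

```bash
python3 p.py 0.6212 -0.1210 0.017 -15; python3 w.py w5 .6215 -.1195 .009 .018 .0345
```

```text
t 12.9 pos [ 0.621  -0.1211  0.0167] w 26.6 F [ 0.2 -0.1  0.2] q [-0.25  0.74  0.55  1.78 -0.53  0.78  0.32]
shift [-0.3  0.2  0.2] rot [ 0.3  0.  -0. ]
1003 bench 0.0019
lo [ 0.5965 -0.1345  0.0181] hi [ 0.6503 -0.1046  0.0345] mid [ 0.6234 -0.1196  0.0263]
(array([ 0.6211, -0.12  ]), 1003, np.float64(0.0056))
pix [258. 247.]
```

View pics/w5.png

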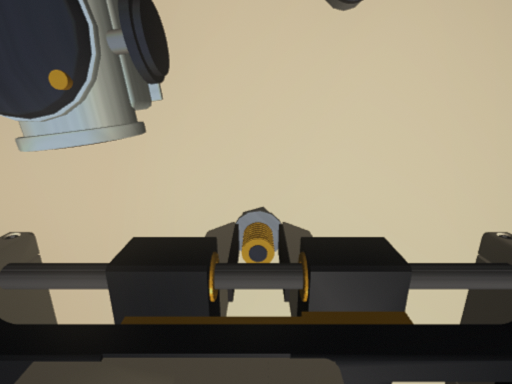

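Wrist view: the thread is centred between the fingers at (258,250). I'll close and lift.

Request:
send_rows(rows=[[[0,0,0,0,0,0,12],[0,0,0,0,0,0,10],[0,0,0,0,0,0,10],[0,0,0,0,0,0,10],[-5,0,0,0,0,0,10],[-20,0,0,0,0,0,10],[-45,0,0,0,0,0,10],[-75,0,0,0,0,0,10]]])

```text
clock: 13.8
position: [0.6202, -0.1212, 0.0925]
ee_rot: [0.201, 1.563, -0.202]
force: [-0.2, 0.6, -0.8]
width: 0.175
```

Request:
send_rows(rows=[[[-30,2,-1,0,0,0,10],[-50,18,-10,0,0,0,10],[-60,42,-22,0,0,0,10],[-62,75,-40,0,0,0,10],[-62,109,-58,0,0,0,10],[-62,143,-76,0,0,0,10],[-62,177,-94,0,0,0,10],[-62,211,-112,0,0,0,10]]])

```text
clock: 14.6
position: [0.5656, 0.1127, 0.1547]
ee_rot: [0.202, 1.56, -0.201]
force: [1.2, 0.8, -0.9]
width: 0.177
```

```bash
python3 p.py 0.5356 0.2639 0.155 -15
```

```text
t 14.6 pos [0.5656 0.1127 0.1547] w 16.3 F [ 1.2  0.8 -0.9] q [-0.77  0.49  0.69  1.82 -0.37  0.96 -0.18]
shift [ -0.2 138.6 -67.4] rot [ 0.3  0.  -0. ]
```

Request:
send_rows(rows=[[[0,30,-15,0,0,0,10],[0,62,-31,0,0,0,10],[0,92,-46,0,0,0,10],[0,115,-57,0,0,0,10],[0,130,-64,0,0,0,10],[0,136,-67,0,0,0,10],[0,136,-67,0,0,0,10],[0,136,-67,0,0,0,10]]])

```text
clock: 15.4
position: [0.5362, 0.2581, 0.1537]
ee_rot: [0.202, 1.561, -0.203]
force: [0.1, -0.3, -1.0]
width: 0.18
```

```bash
python3 tray.py w6;python3 p.py 0.5356 0.2639 0.022 -15
```

```text
6641 ((494.62261962890625, 304.4015808105469), (127.14574432373047, 233.6392059326172), 75.18687438964844)
t 15.5 pos [0.5362 0.2581 0.1537] w 16.6 F [-0.5 -0.6 -2. ] q [-1.    0.52  0.68  1.78 -0.38  0.98 -0.43]
shift [131.7   5.5  -2.1] rot [0.2 0.  0. ]
```

View pics/w6.png

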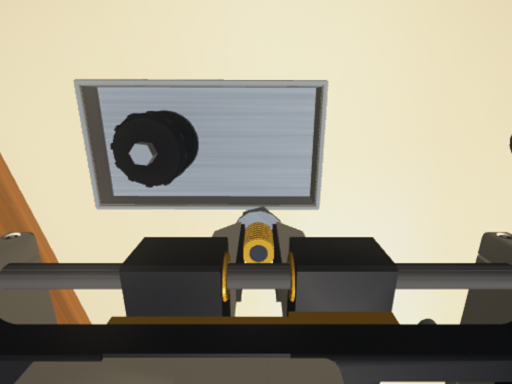

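Wrist view: the filter stands upright in the tray at (145,150) and the plug hangs straight in the fingers. Lowering now.

Request:
send_rows(rows=[[[12,4,-2,0,0,0,10],[38,5,-2,0,0,0,10],[68,5,-2,0,0,0,10],[92,5,-2,0,0,0,10],[108,5,-2,0,0,0,10],[118,5,-2,0,0,0,10],[120,5,-2,0,0,0,10],[120,5,-2,0,0,0,10]]])

```text
clock: 16.3
position: [0.5354, 0.2652, 0.0338]
ee_rot: [0.202, 1.561, -0.201]
force: [-1.2, -0.7, -0.6]
width: 0.178
```

```bash
python3 p.py 0.5356 0.2639 0.021 -15
```

```text
t 16.3 pos [0.5354 0.2652 0.0338] w 16.4 F [-1.2 -0.7 -0.6] q [-0.93  0.67  0.57  1.86 -0.51  0.76 -0.34]
shift [12.8 -1.2  0.5] rot [ 0.3  0.  -0. ]
```

Request:
send_rows(rows=[[[4,0,0,0,0,0,10],[8,0,0,0,0,0,10],[11,0,0,0,0,0,10],[13,0,0,0,0,0,10],[13,0,0,0,0,0,10],[13,0,0,0,0,0,20],[13,0,0,0,0,0,30],[13,0,0,0,0,0,40]]])

```text
clock: 17.1
position: [0.5351, 0.2653, 0.0205]
ee_rot: [0.201, 1.561, -0.201]
force: [0.4, -0.2, 0.6]
width: 0.332
```

Request:
send_rows(rows=[[[0,0,0,0,0,0,42],[-3,0,0,0,0,0,42],[-15,0,0,0,0,0,42],[-40,0,0,0,0,0,45],[-70,0,0,0,0,0,50],[-100,0,0,0,0,0,55],[-125,-5,-2,0,0,0,60],[-140,-25,-10,0,0,0,65]]])

```text
clock: 17.9
position: [0.5205, 0.2452, 0.1634]
ee_rot: [0.202, 1.558, -0.198]
force: [-0.5, 0.7, -0.1]
width: 0.628
```

```bash
python3 p.py 0.4462 0.1005 0.17 -15
```

```text
t 17.9 pos [0.5205 0.2452 0.1634] w 57.7 F [-0.5  0.7 -0.1] q [-1.02  0.47  0.7   1.82 -0.36  0.97 -0.43]
shift [  -7.2 -158.7  -35.5] rot [ 0.4  0.2 -0.2]
```

Request:
send_rows(rows=[[[-2,-25,-6,0,0,0,65],[-4,-55,-12,0,0,0,65],[-6,-90,-20,0,0,0,65],[-6,-120,-27,0,0,0,65],[-6,-140,-31,0,0,0,65],[-6,-152,-34,0,0,0,65],[-6,-155,-35,0,0,0,65],[-6,-155,-35,0,0,0,65]]])

```text
clock: 18.7
position: [0.4462, 0.1032, 0.1667]
ee_rot: [0.201, 1.561, -0.201]
force: [0.4, 0.2, 0.0]
width: 0.651
```

```bash
python3 w.py w7 .4462 .1005 .017 .01 .038; python3 p.py 0.4462 0.1005 0.02 -15
```

```text
579 bench 0.0019
lo [0.4299 0.0853 0.0105] hi [0.4627 0.1163 0.0379] mid [0.4463 0.1008 0.0242]
(array([0.4505, 0.1048]), 579, np.float64(0.004))
pix [258. 183.]
t 18.8 pos [0.4464 0.1037 0.1665] w 59.6 F [ 0.5 -0.   0.4] q [-0.96  0.27  0.77  2.09 -0.25  0.87 -0.31]
shift [146.5  -3.1   0.5] rot [ 0.4  0.  -0. ]
```

View pics/w7.png

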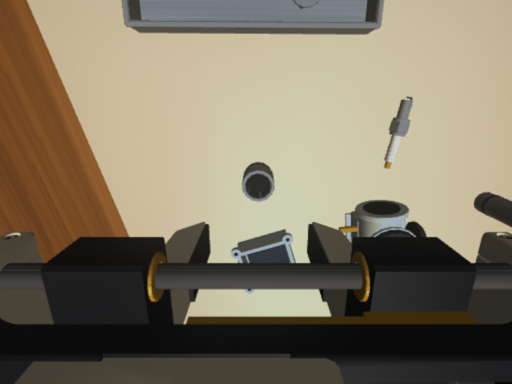

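Request:
send_rows(rows=[[[12,-3,0,0,0,0,65],[38,-3,0,0,0,0,65],[72,-3,0,0,0,0,65],[102,-3,0,0,0,0,65],[125,-3,0,0,0,0,65],[138,-3,0,0,0,0,65],[144,-3,0,0,0,0,65],[145,-3,0,0,0,0,65]]])

```text
clock: 19.6
position: [0.4446, 0.0993, 0.0204]
ee_rot: [0.2, 1.563, -0.202]
force: [-0.3, 0.0, 0.7]
width: 0.648
```

```bash
python3 p.py 0.4463 0.1 0.02 -15;  python3 w.py w8 .4462 .1005 .017 .01 .038
```

```text
t 19.6 pos [0.4446 0.0993 0.0204] w 59.7 F [-0.3  0.   0.7] q [-0.75  0.52  0.55  2.22 -0.54  0.53 -0.04]
shift [0.4 1.1 1.5] rot [ 0.3 -0.1  0.1]
2618 bench 0.0019
lo [0.4133 0.0811 0.0102] hi [0.4832 0.118  0.038 ] mid [0.4482 0.0995 0.0241]
(array([0.4485, 0.1025]), 2618, np.float64(0.0044))
pix [260. 247.]
```

View pics/w8.png

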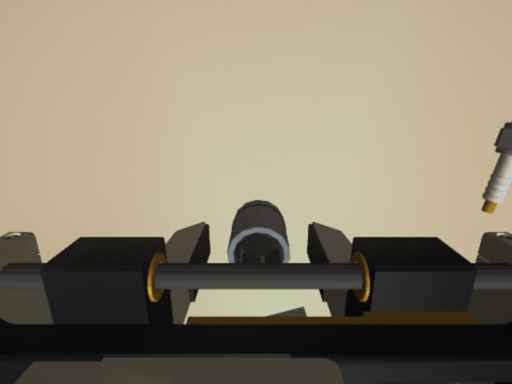

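Wrist view: the wide socket sits between the fingers at (258,245), about 1 mm off centre. I'll correct that, close and lift.

Request:
send_rows(rows=[[[0,1,1,0,0,0,50],[0,1,1,0,0,0,40],[0,1,1,0,0,0,32],[0,1,1,0,0,0,26],[0,1,1,0,0,0,26],[0,1,1,0,0,0,26],[-5,1,1,0,0,0,26],[-20,1,1,0,0,0,26]]])

```text
clock: 20.5
position: [0.4454, 0.1, 0.0411]
ee_rot: [0.2, 1.563, -0.202]
force: [0.3, 0.6, -1.4]
width: 0.371
```

```bash
python3 p.py 0.55 0.318 0.155 -15
```

```text
t 20.5 pos [0.4454 0.1    0.0411] w 34.1 F [ 0.3  0.6 -1.4] q [-0.78  0.49  0.59  2.2  -0.5   0.58 -0.08]
shift [-114.3  237.3   45.7] rot [ 0.3 -0.1  0.1]
```

Request:
send_rows(rows=[[[-25,1,0,0,0,0,26],[-55,8,1,0,0,0,26],[-85,24,5,0,0,0,26],[-105,50,10,0,0,0,26],[-112,84,16,0,0,0,26],[-114,120,23,0,0,0,26],[-114,156,30,0,0,0,26],[-114,190,36,0,0,0,26]]])

```text
clock: 21.3
position: [0.5295, 0.2766, 0.1557]
ee_rot: [0.201, 1.561, -0.201]
force: [0.0, -0.5, -0.4]
width: 0.371
```

Request:
send_rows(rows=[[[0,24,5,0,0,0,26],[0,38,8,0,0,0,26],[0,45,9,0,0,0,26],[0,47,10,0,0,0,26],[0,47,10,0,0,0,26],[0,47,10,0,0,0,26],[0,47,10,0,0,0,26],[0,47,10,0,0,0,26]]])

```text
clock: 22.1
position: [0.5508, 0.3174, 0.1557]
ee_rot: [0.202, 1.561, -0.202]
force: [0.1, 0.5, -1.9]
width: 0.369
```

```bash
python3 tray.py w9;python3 p.py 0.55 0.318 0.0245 -15
```

```text
3608 ((496.60675048828125, 311.9544677734375), (111.24978637695312, 233.55690002441406), 75.16096496582031)
t 22.2 pos [0.5508 0.3177 0.1556] w 34.0 F [-0.5 -0.4 -1.5] q [-1.05  0.59  0.69  1.67 -0.42  1.04 -0.48]
shift [131.1   0.   -0.8] rot [ 0.3 -0.  -0. ]
```

View pics/w9.png

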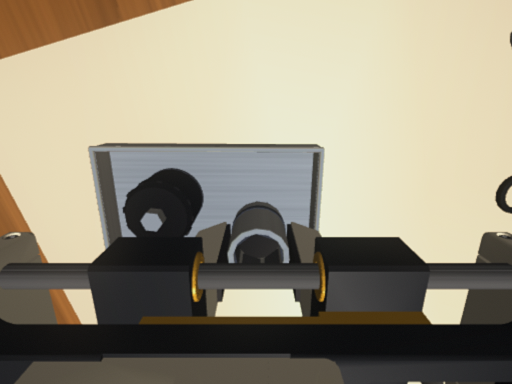

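Run:
```python
from h import *
for n in ["scene","side"]:
    k,im,d=grab(n); u,v=pix(k,[[.5,.3,.03]])[0].astype(int); u0=max(u-80,0);v0=max(v-60,0)
    cv2.imwrite(f"pics/t1_{n}.png",cv2.resize(im[v0:v0+120,u0:u0+160,::-1],None,fx=4,fy=4))
```

```text
(no output)
```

View pics/t1_scene.png

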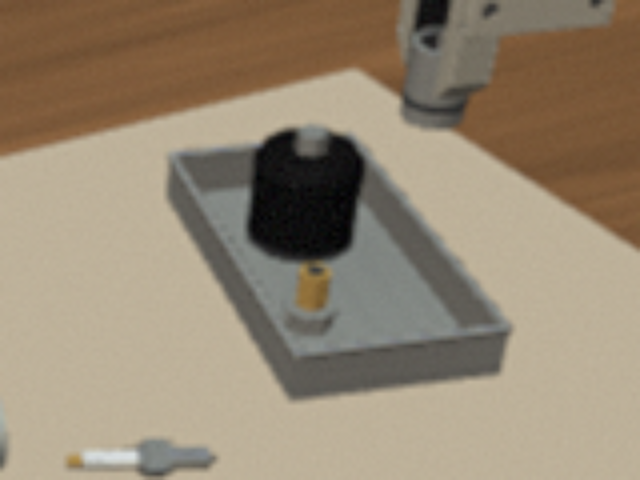

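Request:
send_rows(rows=[[[12,0,-1,0,0,0,26],[38,0,-1,0,0,0,26],[68,0,-1,0,0,0,26],[92,0,-1,0,0,0,26],[108,0,-1,0,0,0,26],[118,0,-1,0,0,0,26],[120,0,-1,0,0,0,26],[120,0,-1,0,0,0,26]]])

```text
clock: 23.1
position: [0.5503, 0.3182, 0.0358]
ee_rot: [0.202, 1.561, -0.201]
force: [1.0, -0.9, -1.0]
width: 0.369
```

```bash
python3 p.py 0.55 0.318 0.0245 -15
```

```text
t 23.1 pos [0.5503 0.3182 0.0358] w 33.9 F [ 1.  -0.9 -1. ] q [-0.99  0.72  0.59  1.76 -0.53  0.82 -0.4 ]
shift [11.3 -0.3 -0.2] rot [ 0.3  0.  -0. ]
```

Scene crop: the filter and drain plug stand upright in the tray at (305,200) and (312,300). I'll set the socket down.

Request:
send_rows(rows=[[[4,0,0,0,0,0,26],[8,0,0,0,0,0,26],[10,0,0,0,0,0,26],[11,0,0,0,0,0,26],[11,0,0,0,0,0,26],[11,0,0,0,0,0,38],[11,0,0,0,0,0,46],[11,0,0,0,0,0,54]]])

```text
clock: 23.9
position: [0.5501, 0.3183, 0.0247]
ee_rot: [0.202, 1.561, -0.201]
force: [0.4, -0.6, -0.3]
width: 0.496
```

Request:
send_rows(rows=[[[0,0,0,0,0,0,54],[-3,0,0,0,0,0,54],[-15,0,0,0,0,0,54],[-40,0,0,0,0,0,54],[-75,0,0,0,0,0,55],[-110,0,0,0,0,0,55],[-140,-15,10,0,0,0,55],[-155,-50,30,0,0,0,55]]])

```text
clock: 24.7
position: [0.5666, 0.266, 0.1829]
ee_rot: [0.2, 1.559, -0.193]
force: [0.8, -0.8, -0.1]
width: 0.55
```

```bash
python3 p.py 0.6998 0.0007 0.19 -15
```

```text
t 24.7 pos [0.5666 0.266  0.1829] w 50.6 F [ 0.8 -0.8 -0.1] q [-0.99  0.54  0.71  1.67 -0.39  1.07 -0.41]
shift [  -7.7 -224.   194.7] rot [ 0.7  0.1 -0.2]
```

Request:
send_rows(rows=[[[-2,-30,26,0,0,0,55],[-4,-62,54,0,0,0,55],[-6,-96,84,0,0,0,55],[-8,-130,114,0,0,0,55],[-8,-164,143,0,0,0,55],[-8,-192,167,0,0,0,55],[-8,-212,184,0,0,0,55],[-8,-220,191,0,0,0,55]]])

```text
clock: 25.5
position: [0.6957, -0.0033, 0.1885]
ee_rot: [0.203, 1.56, -0.206]
force: [-0.6, -0.9, -0.1]
width: 0.551
```

```bash
python3 w.py w10 .6998 .0007 .0125 .02 .064; python3 p.py 0.6998 0.0007 0.038 -15
```

```text
360 bench 0.0019
lo [ 0.6895 -0.0098  0.02  ] hi [0.7121 0.0122 0.064 ] mid [0.7008 0.0012 0.042 ]
(array([0.7023, 0.0021]), 360, np.float64(0.0021))
pix [260. 176.]
t 25.6 pos [ 0.6954 -0.0007  0.188 ] w 50.6 F [-0.3  0.7  0.1] q [-0.48  0.65  0.69  1.47 -0.43  1.18  0.02]
shift [150.    2.6   3.8] rot [0.2 0.  0. ]
```

View pics/w10.png

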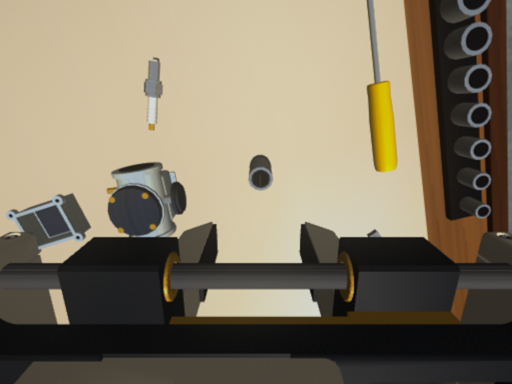

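Request:
send_rows(rows=[[[12,2,4,0,0,0,55],[38,2,4,0,0,0,55],[68,2,4,0,0,0,55],[92,2,4,0,0,0,55],[98,2,4,0,0,0,55],[100,2,4,0,0,0,55],[100,2,4,0,0,0,55],[100,2,4,0,0,0,55]]])

```text
clock: 26.4
position: [0.7004, 0.0022, 0.0889]
ee_rot: [0.201, 1.559, -0.201]
force: [0.5, -0.1, 0.1]
width: 0.554
```

```bash
python3 p.py 0.7003 0.0007 0.038 -15;python3 w.py w11 .6998 .0007 .0125 .02 .064
```

```text
t 26.4 pos [0.7004 0.0022 0.0889] w 51.0 F [ 0.5 -0.1  0.1] q [-0.45  0.75  0.63  1.55 -0.5   1.01  0.07]
shift [50.9 -1.5  0.2] rot [ 0.3  0.1 -0. ]
903 bench 0.0019
lo [ 0.6883 -0.0098  0.02  ] hi [0.7122 0.0127 0.064 ] mid [0.7002 0.0014 0.042 ]
(array([6.999e-01, 6.000e-04]), 903, np.float64(0.0011))
pix [258. 221.]
```

View pics/w11.png

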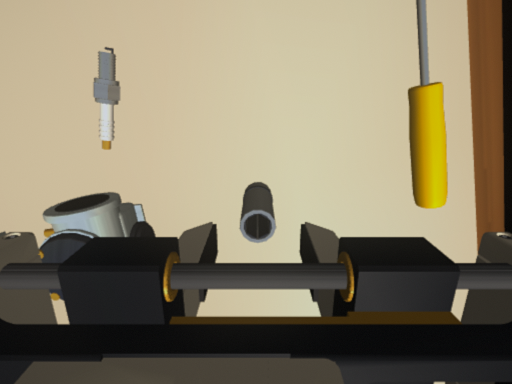

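Wrist view: the deep socket's mouth is at (258,225), centred between the fingers. I'll descend and close.

Request:
send_rows(rows=[[[10,-1,0,0,0,0,55],[28,-1,0,0,0,0,55],[43,-1,0,0,0,0,55],[50,-1,0,0,0,0,55],[51,-1,0,0,0,0,50],[51,-1,0,0,0,0,40],[51,-1,0,0,0,0,30],[51,-1,0,0,0,0,20]]])

```text
clock: 27.3
position: [0.6998, 0.0009, 0.0372]
ee_rot: [0.201, 1.56, -0.201]
force: [0.0, -0.7, 0.1]
width: 0.289
```

Request:
send_rows(rows=[[[0,0,0,0,0,0,18],[0,0,0,0,0,0,18],[0,0,0,0,0,0,18],[-6,0,0,0,0,0,18],[-24,0,0,0,0,0,18],[-55,0,0,0,0,0,18],[-90,-2,0,0,0,0,18],[-115,-15,-5,0,0,0,18]]])

```text
clock: 28.1
position: [0.692, -0.0109, 0.1548]
ee_rot: [0.2, 1.559, -0.199]
force: [1.2, 0.6, -0.3]
width: 0.269
```

```bash
python3 p.py 0.5458 -0.2573 0.16 -15
```

```text
t 28.1 pos [ 0.692  -0.0109  0.1548] w 24.8 F [ 1.2  0.6 -0.3] q [-0.46  0.67  0.67  1.52 -0.45  1.11  0.06]
shift [  -5.8 -275.3  -79.5] rot [ 0.4  0.2 -0.1]
```

Request:
send_rows(rows=[[[-2,-30,-9,0,0,0,18],[-4,-62,-18,0,0,0,18],[-5,-98,-28,0,0,0,18],[-5,-134,-38,0,0,0,18],[-5,-170,-48,0,0,0,18],[-5,-204,-58,0,0,0,18],[-5,-234,-67,0,0,0,18],[-5,-256,-74,0,0,0,18]]])

```text
clock: 28.9
position: [0.5526, -0.2437, 0.158]
ee_rot: [0.203, 1.56, -0.204]
force: [-0.8, -0.1, -1.0]
width: 0.272
```

Request:
send_rows(rows=[[[0,-9,-3,0,0,0,18],[0,-14,-4,0,0,0,18],[0,-16,-4,0,0,0,18],[0,-16,-4,0,0,0,18],[0,-16,-4,0,0,0,18],[0,-16,-4,0,0,0,18],[0,-16,-4,0,0,0,18],[0,-16,-4,0,0,0,18]]])

```text
clock: 29.7
position: [0.5463, -0.2554, 0.1564]
ee_rot: [0.201, 1.562, -0.201]
force: [0.4, 0.7, -0.6]
width: 0.268
```

```bash
cat > dish.py <<'E'
from h import *
from f0 import fit
import sys
optics.get_image("wrist")
for n in ["wrist","scene","side"]:
    k,im,d=grab(n); c=cloud(k,d)
    P=c[(d>0)&(c[...,2]>.031)&(c[...,2]<.04)&(abs(np.hypot(c[...,0]-.528,c[...,1]+.2975)-.0755)<.012)]
    print(n,len(P),P[:,:2].min(0).round(3),P[:,:2].max(0).round(3), fit(P,.0755,(.528,-.2975)) if len(P)>5 else 0)
    F=c[(d>0)&(c[...,2]>-.01)&(c[...,2]<.02)&(np.hypot(c[...,0]-.528,c[...,1]+.2975)<.04)]
    print("floor z", np.median(F[:,2]) if len(F) else None)
    if n=="wrist": cv2.imwrite(f"pics/{sys.argv[1]}.png",im[:,:,::-1])
E
python3 dish.py w12; python3 p.py 0.5458 -0.2573 0.042 -15
```

```text
wrist 1341 [ 0.45  -0.331] [ 0.605 -0.222] (array([ 0.5266, -0.2999]), 1341, np.float64(0.0014))
floor z 0.00541206077205475
scene 545 [ 0.448 -0.377] [ 0.605 -0.222] (array([ 0.5276, -0.2995]), 545, np.float64(0.001))
floor z 0.0032796318100006827
side 181 [ 0.45  -0.374] [ 0.606 -0.218] (array([ 0.5282, -0.2954]), 181, np.float64(0.0012))
floor z 0.003150996407527362
t 29.9 pos [ 0.5462 -0.2556  0.1565] w 24.9 F [-1.  -0.5 -1. ] q [-0.12  0.53  0.7   1.75 -0.4   1.    0.47]
shift [114.5  -1.7   0. ] rot [ 0.3  0.  -0. ]
```

View pics/w12.png

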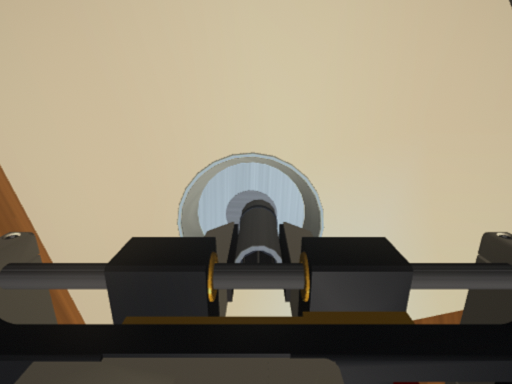

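Request:
send_rows(rows=[[[12,-2,0,0,0,0,18],[38,-3,0,0,0,0,18],[65,-3,0,0,0,0,18],[86,-3,0,0,0,0,18],[98,-3,0,0,0,0,18],[102,-3,0,0,0,0,18],[102,-3,0,0,0,0,18],[102,-3,0,0,0,0,18]]])

```text
clock: 30.7
position: [0.546, -0.259, 0.0553]
ee_rot: [0.201, 1.56, -0.202]
force: [-0.5, 1.1, -1.2]
width: 0.269
```

```bash
python3 p.py 0.5448 -0.2588 0.0415 -15
```

```text
t 30.7 pos [ 0.546  -0.259   0.0553] w 24.7 F [-0.5  1.1 -1.2] q [-0.05  0.65  0.61  1.84 -0.5   0.81  0.56]
shift [13.8 -0.1 -1.2] rot [0.3 0.1 0. ]
```

Request:
send_rows(rows=[[[4,0,-1,0,0,0,18],[9,0,-1,0,0,0,18],[12,0,-1,0,0,0,18],[13,0,-1,0,0,0,18],[14,0,-1,0,0,0,18],[14,0,-1,0,0,0,18],[14,0,-1,0,0,0,28],[14,0,-1,0,0,0,36]]])

```text
clock: 31.5
position: [0.5447, -0.2584, 0.0407]
ee_rot: [0.201, 1.561, -0.201]
force: [0.1, -0.5, 0.9]
width: 0.33
```

```bash
python3 p.py 0.5448 -0.2588 0.0415 -15
```

```text
t 31.5 pos [ 0.5447 -0.2584  0.0407] w 30.4 F [ 0.1 -0.5  0.9] q [-0.04  0.67  0.59  1.85 -0.52  0.78  0.57]
shift [-0.8 -0.4  0.2] rot [ 0.3  0.  -0. ]
```

Request:
send_rows(rows=[[[0,0,0,0,0,0,46],[0,0,0,0,0,0,48],[-6,0,0,0,0,0,50],[-25,0,0,0,0,0,50],[-55,0,0,0,0,0,50],[-90,0,0,0,0,0,55],[-125,0,0,0,0,0,55],[-145,0,0,0,0,0,55]]])

```text
clock: 32.3
position: [0.5451, -0.2591, 0.1887]
ee_rot: [0.201, 1.558, -0.202]
force: [0.7, 0.4, 0.2]
width: 0.55
```

```bash
python3 p.py 0.609 0.115 0.17 -24
python3 - <<'E'
from h import *
for n in ["scene","side"]:
    k,im,d=grab(n); u,v=pix(k,[[.53,-.3,.03]])[0].astype(int); u0=max(u-80,0);v0=max(v-60,0)
    cv2.imwrite(f"pics/d1_{n}.png",cv2.resize(im[v0:v0+120,u0:u0+160,::-1],None,fx=4,fy=4))
E
```

```text
t 32.3 pos [ 0.5451 -0.2591  0.1887] w 50.6 F [0.7 0.4 0.2] q [-0.13  0.5   0.72  1.72 -0.37  1.06  0.45]
shift [ 18.4 378.1 -33.4] rot [9.3 0.2 0. ]
```

View pics/d1_scene.png

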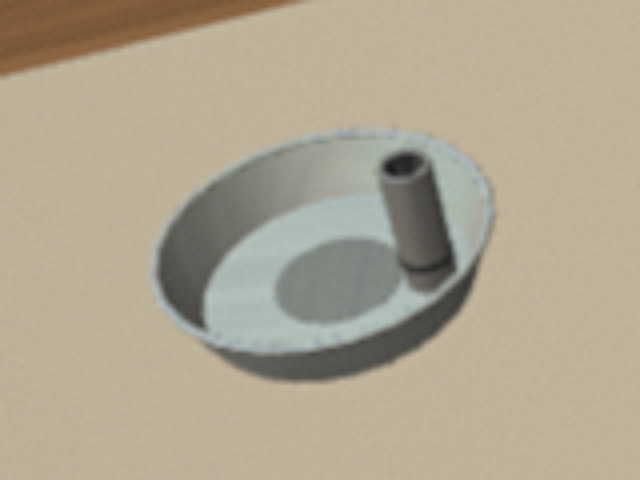

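Scene crop: the deep socket stands upright on the dish floor at (420,215). Going for the spark plug.

Request:
send_rows(rows=[[[2,30,-3,2,0,0,55],[4,66,-6,4,0,0,55],[6,106,-9,6,0,0,55],[8,146,-13,8,0,0,55],[10,186,-16,9,0,0,55],[11,226,-20,9,0,0,50],[12,266,-24,9,0,0,50],[13,304,-28,9,0,0,45]]])

```text
clock: 33.2
position: [0.5941, 0.0449, 0.1717]
ee_rot: [0.324, 1.547, -0.324]
force: [0.6, -0.1, -1.2]
width: 0.466
```

Request:
send_rows(rows=[[[1,32,0,0,0,0,45],[2,55,0,0,0,0,45],[4,68,0,0,0,0,45],[5,73,0,0,0,0,45],[5,73,0,0,0,0,45],[5,73,0,0,0,0,45],[5,73,0,0,0,0,45],[5,73,0,0,0,0,45]]])

```text
clock: 34.0
position: [0.6238, 0.1086, 0.1677]
ee_rot: [0.326, 1.546, -0.325]
force: [-0.3, -0.8, 0.1]
width: 0.45
```

```bash
cat > sp.py <<'E'
from h import *
import sys
x,y,z0=map(float,sys.argv[2:5])
optics.get_image("wrist"); k,im,d=grab("wrist"); c=cloud(k,d)
reg=finder.regions_of("wrist","spark_plug"); print([(round(r["confidence"],2),r["bbox"]) for r in reg[:3]])
print("place",[(np.round(p["xy"]),round(p["confidence"],2),ray(k,p["xy"],z0+.009).round(4)) for p in finder.place_of("wrist","spark_plug")[:2]])
if reg:
    m=reg[0]["region"]&(d>0)&(np.hypot(c[...,0]-x,c[...,1]-y)<.06)&(c[...,2]>z0+.006); P=c[m]
    mu=P.mean(0); w,v=np.linalg.eigh(np.cov((P-mu)[:,:2].T)); a=v[:,1]*np.sign(v[1,1]); s=(P-mu)[:,:2]@a; t=(P-mu)[:,:2]@np.array([-a[1],a[0]])
    print("axis deg",np.degrees(np.arctan2(a[1],a[0])).round(1),"s",s.min().round(4),s.max().round(4))
    b=np.arange(-.05,.05,.002); prof=[(q.round(3),round(np.ptp(t[(s>=q)&(s<q+.002)])*1000,1)) for q in b if ((s>=q)&(s<q+.002)).sum()>1]; print(prof)
    W=[q for q,wd in prof if wd>15.5]
    if W:
        sc=(min(W)+max(W)+.002)/2; h=(s>min(W))&(s<max(W)+.002); tc=(t[h].min()+t[h].max())/2
        print("hex len",max(W)-min(W)+.002,"centre",(mu[:2]+sc*a+tc*np.array([-a[1],a[0]])).round(4), "top z",P[:,2].max().round(4))
cv2.imwrite(f"pics/{sys.argv[1]}.png",im[:,:,::-1])
E
python3 sp.py w13 .609 .115 0; python3 p.py 0.609 0.115 0.006 -24
```

```text
[(0.77, [236.7, 150.2, 18.1, 61.1])]
place [(array([244., 176.]), 0.8, array([0.608 , 0.1127, 0.009 ]))]
axis deg 65.9 s -0.0417 0.032
[(np.float64(-0.042), np.float64(2.3)), (np.float64(-0.04), np.float64(3.6)), (np.float64(-0.038), np.float64(4.6)), (np.float64(-0.036), np.float64(7.0)), (np.float64(-0.034), np.float64(9.3)), (np.float64(-0.032), np.float64(9.2)), (np.float64(-0.03), np.float64(9.3)), (np.float64(-0.028), np.float64(9.2)), (np.float64(-0.026), np.float64(10.5)), (np.float64(-0.024), np.float64(8.1)), (np.float64(-0.022), np.float64(10.5)), (np.float64(-0.02), np.float64(8.1)), (np.float64(-0.018), np.float64(8.2)), (np.float64(-0.016), np.float64(8.1)), (np.float64(-0.014), np.float64(8.0)), (np.float64(-0.012), np.float64(8.0)), (np.float64(-0.01), np.float64(8.1)), (np.float64(-0.008), np.float64(9.0)), (np.float64(-0.006), np.float64(14.6)), (np.float64(-0.004), np.float64(18.2)), (np.float64(-0.002), np.float64(19.3)), (np.float64(0.0), np.float64(19.3)), (np.float64(0.002), np.float64(19.3)), (np.float64(0.004), np.float64(19.1)), (np.float64(0.006), np.float64(19.2)), (np.float64(0.008), np.float64(15.8)), (np.float64(0.01), np.float64(15.8)), (np.float64(0.012), np.float64(11.4)), (np.float64(0.014), np.float64(11.5)), (np.float64(0.016), np.float64(11.1)), (np.float64(0.018), np.float64(11.2)), (np.float64(0.02), np.float64(11.2)), (np.float64(0.022), np.float64(11.1)), (np.float64(0.024), np.float64(11.2)), (np.float64(0.026), np.float64(11.1)), (np.float64(0.028), np.float64(10.9)), (np.float64(0.03), np.float64(8.7))]
hex len 0.016 centre [0.6084 0.1167] top z 0.0203
t 34.2 pos [0.6238 0.1095 0.1676] w 41.6 F [-0.8 -0.7  0.9] q [-0.73  0.58  0.73  1.67 -0.43  1.07 -0.28]
shift [161.6  -0.9 -15.8] rot [ 0.3  0.  -0. ]
```

View pics/w13.png

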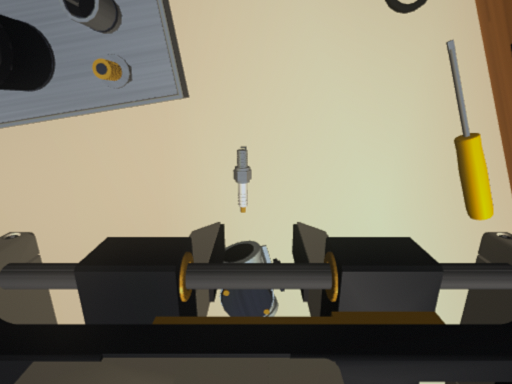

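```bash
python3 p.py 0.6077 0.1137 0.005 -24
```

```text
t 34.2 pos [0.6238 0.1095 0.1676] w 41.6 F [-0.8 -0.7  0.9] q [-0.73  0.58  0.73  1.67 -0.43  1.07 -0.28]
shift [162.6  -2.7 -16.5] rot [ 0.3  0.  -0. ]
```

Request:
send_rows(rows=[[[12,-1,-8,0,0,0,45],[38,-3,-16,0,0,0,45],[70,-3,-16,0,0,0,45],[95,-3,-16,0,0,0,45],[112,-3,-16,0,0,0,45],[120,-3,-16,0,0,0,45],[122,-3,-16,0,0,0,45],[122,-3,-16,0,0,0,45]]])

```text
clock: 35.0
position: [0.6084, 0.1133, 0.046]
ee_rot: [0.325, 1.546, -0.324]
force: [-0.7, -0.5, 0.0]
width: 0.454
```

```bash
python3 sp.py w14 .609 .115 0; python3 p.py 0.6077 0.1137 0.005 -24
```

```text
[(0.95, [244.0, 172.3, 26.9, 92.2])]
place [(array([255., 214.]), 0.85, array([0.6063, 0.1135, 0.009 ]))]
axis deg 65.8 s -0.0407 0.0319
[(np.float64(-0.042), np.float64(5.4)), (np.float64(-0.04), np.float64(5.4)), (np.float64(-0.038), np.float64(9.9)), (np.float64(-0.036), np.float64(9.9)), (np.float64(-0.034), np.float64(9.9)), (np.float64(-0.032), np.float64(9.9)), (np.float64(-0.03), np.float64(9.1)), (np.float64(-0.028), np.float64(9.9)), (np.float64(-0.026), np.float64(9.0)), (np.float64(-0.024), np.float64(9.8)), (np.float64(-0.022), np.float64(9.8)), (np.float64(-0.02), np.float64(8.9)), (np.float64(-0.018), np.float64(8.9)), (np.float64(-0.016), np.float64(8.9)), (np.float64(-0.014), np.float64(8.9)), (np.float64(-0.012), np.float64(8.8)), (np.float64(-0.01), np.float64(12.4)), (np.float64(-0.008), np.float64(15.5)), (np.float64(-0.006), np.float64(19.9)), (np.float64(-0.004), np.float64(19.9)), (np.float64(-0.002), np.float64(19.8)), (np.float64(0.0), np.float64(19.7)), (np.float64(0.002), np.float64(19.6)), (np.float64(0.004), np.float64(19.6)), (np.float64(0.006), np.float64(16.6)), (np.float64(0.008), np.float64(16.7)), (np.float64(0.01), np.float64(10.7)), (np.float64(0.012), np.float64(11.5)), (np.float64(0.014), np.float64(11.4)), (np.float64(0.016), np.float64(11.4)), (np.float64(0.018), np.float64(11.4)), (np.float64(0.02), np.float64(11.3)), (np.float64(0.022), np.float64(11.3)), (np.float64(0.024), np.float64(11.2)), (np.float64(0.026), np.float64(11.2)), (np.float64(0.028), np.float64(10.6)), (np.float64(0.03), np.float64(5.6))]
hex len 0.016 centre [0.6078 0.117 ] top z 0.0205
t 35.2 pos [0.6086 0.1135 0.0464] w 41.4 F [-0.1 -0.1  0.6] q [-0.69  0.69  0.64  1.81 -0.55  0.82 -0.19]
shift [41.4 -0.2 -0.9] rot [ 0.3  0.1 -0.1]
```

View pics/w14.png

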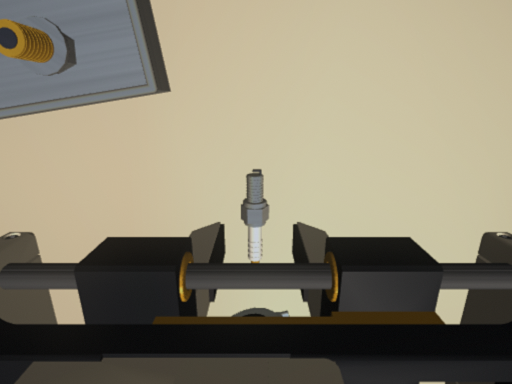

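Request:
send_rows(rows=[[[8,0,-2,0,0,0,45],[20,0,-2,0,0,0,45],[31,0,-2,0,0,0,45],[38,0,-2,0,0,0,45],[40,0,-2,0,0,0,45],[41,0,-2,0,0,0,45],[41,0,-2,0,0,0,35],[41,0,-2,0,0,0,28]]], grip_force=20)

```text
clock: 36.0
position: [0.6065, 0.1142, 0.0048]
ee_rot: [0.325, 1.546, -0.324]
force: [0.0, 1.0, 0.1]
width: 0.327
```

```bash
python3 p.py 0.6068 0.1142 0.005 -24
```

```text
t 36.0 pos [0.6065 0.1142 0.0048] w 30.1 F [0.  1.  0.1] q [-0.66  0.75  0.59  1.83 -0.59  0.75 -0.16]
shift [-0.2  0.1  0.3] rot [ 0.3  0.  -0. ]
```

Request:
send_rows(rows=[[[0,0,0,0,0,0,20],[0,0,0,0,0,0,14],[0,0,0,0,0,0,12],[0,0,0,0,0,0,12],[0,0,0,0,0,0,12],[-4,0,0,0,0,0,12],[-14,0,0,0,0,0,12],[-30,0,0,0,0,0,12]]])

```text
clock: 36.8
position: [0.6055, 0.1141, 0.0347]
ee_rot: [0.324, 1.548, -0.325]
force: [0.3, -0.3, 0.2]
width: 0.204
```

```bash
python3 sp.py w15 .6068 .114 0.035|head -4; python3 p.py 0.5213 -0.3118 0.15 -24
```

```text
[(0.82, [243.3, 190.0, 30.4, 115.6])]
place [(array([261., 240.]), 0.59, array([0.6091, 0.1132, 0.044 ]))]
axis deg 66.1 s -0.0503 0.0271
[(np.float64(-0.05), np.float64(5.7)), (np.float64(-0.048), np.float64(5.7)), (np.float64(-0.046), np.float64(5.7)), (np.float64(-0.044), np.float64(7.5)), (np.float64(-0.042), np.float64(9.3)), (np.float64(-0.04), np.float64(8.6)), (np.float64(-0.038), np.float64(1.8)), (np.float64(-0.02), np.float64(9.0)), (np.float64(-0.018), np.float64(9.0)), (np.float64(-0.016), np.float64(7.1)), (np.float64(-0.014), np.float64(14.2)), (np.float64(-0.012), np.float64(17.7)), (np.float64(-0.01), np.float64(18.3)), (np.float64(-0.008), np.float64(18.3)), (np.float64(-0.006), np.float64(18.2)), (np.float64(-0.004), np.float64(18.1)), (np.float64(-0.002), np.float64(18.1)), (np.float64(0.0), np.float64(18.2)), (np.float64(0.002), np.float64(17.0)), (np.float64(0.004), np.float64(15.1)), (np.float64(0.006), np.float64(10.9)), (np.float64(0.008), np.float64(11.6)), (np.float64(0.01), np.float64(11.5)), (np.float64(0.012), np.float64(11.5)), (np.float64(0.014), np.float64(11.4)), (np.float64(0.016), np.float64(11.3)), (np.float64(0.018), np.float64(11.3)), (np.float64(0.02), np.float64(11.8)), (np.float64(0.022), np.float64(11.8)), (np.float64(0.024), np.float64(5.6)), (np.float64(0.026), np.float64(6.2))]
t 37.0 pos [0.6066 0.1144 0.0353] w 19.0 F [ 0.4  0.1 -0.7] q [-0.68  0.71  0.63  1.82 -0.56  0.8  -0.18]
shift [-115.1 -424.5   93.2] rot [ 0.3  0.1 -0.1]
```

View pics/w15.png

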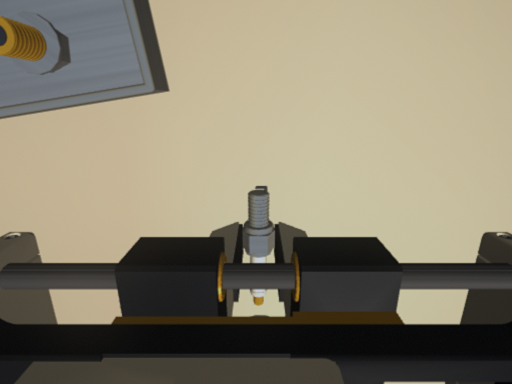

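Wrist view: the spark plug is held level at its hexagon at (259,238). I'll lift it and carry it to the dish.

Request:
send_rows(rows=[[[-20,0,0,0,0,0,12],[-50,0,0,0,0,0,12],[-85,-4,1,0,0,0,12],[-108,-20,4,0,0,0,12],[-115,-48,10,0,0,0,12],[-115,-84,18,0,0,0,12],[-115,-122,27,0,0,0,12],[-115,-160,35,0,0,0,12]]])

```text
clock: 37.8
position: [0.5733, -0.0475, 0.1493]
ee_rot: [0.324, 1.547, -0.324]
force: [0.6, -0.9, -0.7]
width: 0.206
```

Request:
send_rows(rows=[[[0,-40,9,0,0,0,12],[0,-80,18,0,0,0,12],[0,-120,26,0,0,0,12],[0,-160,35,0,0,0,12],[0,-200,44,0,0,0,12],[0,-232,51,0,0,0,12],[0,-252,55,0,0,0,12],[0,-262,57,0,0,0,12]]])

```text
clock: 38.6
position: [0.5195, -0.3115, 0.1493]
ee_rot: [0.326, 1.546, -0.327]
force: [0.6, 0.7, -0.3]
width: 0.212
```

Request:
send_rows(rows=[[[0,-2,0,0,0,0,12],[0,-2,0,0,0,0,12],[0,-2,0,0,0,0,12],[0,-2,0,0,0,0,12],[0,-2,0,0,0,0,12],[0,-2,0,0,0,0,12],[0,-2,0,0,0,0,12],[0,-2,0,0,0,0,12]]])

```text
clock: 39.4
position: [0.5201, -0.311, 0.1495]
ee_rot: [0.324, 1.546, -0.324]
force: [0.8, -0.1, -0.1]
width: 0.209
```

```bash
python3 p.py 0.5213 -0.3118 0.0105 -24; python3 dish.py w16
python3 - <<'E'
from h import *
from f0 import fit
for n in ["scene","wrist"]:
    k,im,d=grab(n); c=cloud(k,d)
    P=c[(d>0)&(c[...,2]>.045)&(c[...,2]<.068)&(np.hypot(c[...,0]-.545,c[...,1]+.2585)<.025)]
    if len(P)>5: print(n,"socket",fit(P,.0125,(.545,-.2585)), P[:,2].max())
    if n=="scene":
        u,v=pix(k,[[.53,-.3,.1]])[0].astype(int); u0=max(u-80,0);v0=max(v-60,0)
        cv2.imwrite(f"pics/d2_{n}.png",cv2.resize(im[v0:v0+120,u0:u0+160,::-1],None,fx=4,fy=4))
E
```

```text
t 39.4 pos [ 0.5201 -0.311   0.1495] w 19.3 F [ 0.8 -0.1 -0.1] q [-0.03  0.55  0.72  1.76 -0.43  1.    0.44]
shift [139.   -0.3   1.5] rot [ 0.3  0.  -0. ]
wrist 2600 [ 0.449 -0.375] [ 0.604 -0.222] (array([ 0.5264, -0.2999]), 2600, np.float64(0.0015))
floor z 0.0054321417168018415
scene 539 [ 0.447 -0.377] [ 0.605 -0.222] (array([ 0.5276, -0.2996]), 539, np.float64(0.001))
floor z 0.0033228597075193322
side 195 [ 0.45  -0.376] [ 0.606 -0.218] (array([ 0.5282, -0.2955]), 195, np.float64(0.0012))
floor z 0.0034090060761430285
scene socket (array([ 0.544 , -0.2588]), 164, np.float64(0.0008)) 0.06795155034149614
wrist socket (array([ 0.5462, -0.2554]), 94, np.float64(0.0009)) 0.06781780989234285
```

View pics/w16.png

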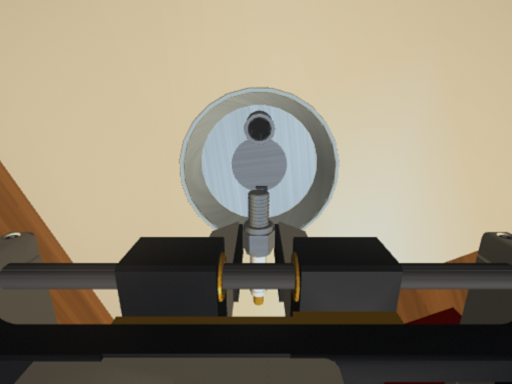

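View pics/d2_scene.png

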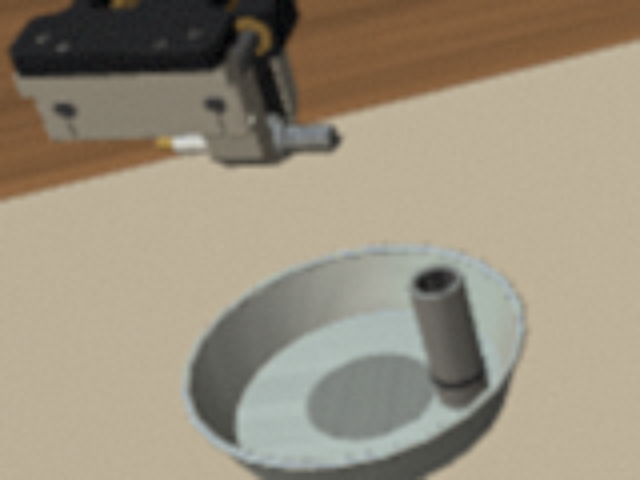

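Wrist and scene views: the plug is level above the dish, in line with the deep socket at (259,127). There is room between them, so I'll lower it.

Request:
send_rows(rows=[[[12,0,1,0,0,0,12],[38,0,1,0,0,0,12],[65,0,1,0,0,0,12],[85,0,1,0,0,0,12],[97,0,1,0,0,0,12],[104,0,1,0,0,0,12],[105,0,1,0,0,0,12],[105,0,1,0,0,0,12]]])

```text
clock: 40.5
position: [0.5212, -0.3118, 0.0449]
ee_rot: [0.324, 1.546, -0.325]
force: [0.5, -0.2, -0.3]
width: 0.208
```

```bash
python3 p.py 0.5215 -0.3116 0.0105 -24; python3 dish.py w17
```

```text
t 40.5 pos [ 0.5212 -0.3118  0.0449] w 19.2 F [ 0.5 -0.2 -0.3] q [ 0.04  0.68  0.63  1.84 -0.54  0.8   0.53]
shift [34.4  0.3  0.2] rot [0.3 0.  0. ]
wrist 5532 [ 0.451 -0.375] [ 0.604 -0.221] (array([ 0.5261, -0.2999]), 5532, np.float64(0.0015))
floor z 0.005374752470944322
scene 420 [ 0.451 -0.377] [ 0.605 -0.222] (array([ 0.5277, -0.2995]), 420, np.float64(0.001))
floor z 0.003286959097712705
side 169 [ 0.45  -0.373] [ 0.605 -0.218] (array([ 0.5282, -0.2958]), 169, np.float64(0.0012))
floor z 0.003393650815740279
```

View pics/w17.png

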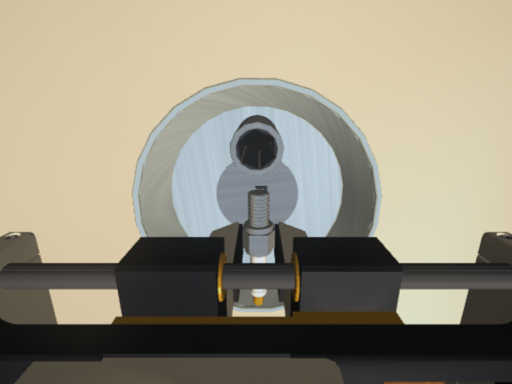

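Request:
send_rows(rows=[[[6,0,0,0,0,0,12],[15,0,0,0,0,0,12],[23,0,0,0,0,0,12],[29,0,0,0,0,0,12],[32,0,0,0,0,0,12],[34,0,0,0,0,0,12],[34,0,0,0,0,0,12],[34,0,0,0,0,0,12]]])

```text
clock: 41.5
position: [0.5211, -0.3116, 0.0106]
ee_rot: [0.324, 1.546, -0.324]
force: [-0.5, 0.3, -0.0]
width: 0.207
```

```bash
python3 p.py 0.5215 -0.3116 0.0095 -24; python3 dish.py w18 | head -1
```

```text
t 41.5 pos [ 0.5211 -0.3116  0.0106] w 19.0 F [-0.5  0.3 -0. ] q [ 0.06  0.72  0.59  1.85 -0.58  0.74  0.56]
shift [1.1 0.2 0.4] rot [0.3 0.  0. ]
wrist 7749 [ 0.451 -0.345] [ 0.604 -0.221] (array([ 0.5258, -0.3003]), 7749, np.float64(0.0014))
```

View pics/w18.png

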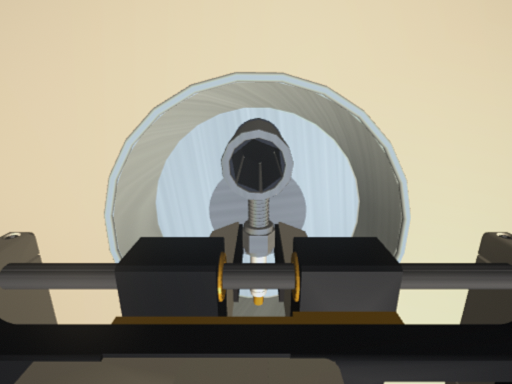

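Wrist view: the plug is just above the floor and the socket is still upright at (258,165), clear of the gripper. I'll release it and lift straight up.

Request:
send_rows(rows=[[[1,0,0,0,0,0,12],[1,0,0,0,0,0,12],[1,0,0,0,0,0,22],[1,0,0,0,0,0,28],[1,0,0,0,0,0,34],[1,0,0,0,0,0,38],[1,0,0,0,0,0,38],[1,0,0,0,0,0,38]]])

```text
clock: 42.5
position: [0.521, -0.3114, 0.0095]
ee_rot: [0.324, 1.546, -0.324]
force: [0.4, 0.0, -0.2]
width: 0.378
```

Request:
send_rows(rows=[[[-3,0,0,0,0,0,38],[-10,0,0,0,0,0,38],[-25,0,0,0,0,0,38],[-50,0,0,0,0,0,38],[-85,0,0,0,0,0,38],[-120,0,0,0,0,0,38],[-155,0,0,0,0,0,38],[-175,0,0,0,0,0,38]]])

```text
clock: 43.3
position: [0.5215, -0.3124, 0.1887]
ee_rot: [0.324, 1.542, -0.325]
force: [1.3, -0.5, -0.0]
width: 0.375
```

```bash
python3 dish.py w19 | head -1;python3 m.py | grep -v place; python3 p.py 0.45 0.0 0.25 -24
python3 - <<'E'
from h import *
for n in ["scene","side"]:
    im,d=optics.get_image(n); cv2.imwrite(f"pics/end_{n}.png",cv2.resize(im[:,:,::-1],None,fx=1.5,fy=1.5))
E
```

```text
wrist 2407 [ 0.449 -0.377] [ 0.604 -0.222] (array([ 0.5267, -0.2995]), 2407, np.float64(0.0014))
scene bench z -0.00015385847929139107
scene oil_filter 0.88 [336.7, 118.8, 30.3, 33.0] lo [0.434 0.284 0.006] hi [0.486 0.341 0.076] mid [0.46  0.313 0.041]
scene oil_filter 0.29 [211.4, 155.7, 34.6, 29.5] lo [ 0.4   -0.028  0.002] hi [0.467 0.024 0.03 ] mid [ 0.434 -0.002  0.016]
scene wide_socket 0.74 [370.6, 146.8, 14.7, 23.4] lo [0.537 0.299 0.005] hi [0.568 0.33  0.047] mid [0.552 0.314 0.026]
scene deep_socket 0.73 [112.3, 208.8, 25.2, 38.3] lo [ 0.524 -0.271  0.004] hi [ 0.558 -0.245  0.073] mid [ 0.541 -0.258  0.039]
scene drain_plug 0.73 [344.4, 153.3, 14.6, 22.0] lo [0.501 0.25  0.002] hi [0.551 0.279 0.041] mid [0.526 0.265 0.021]
scene spark_plug 0.58 [75.4, 234.4, 39.7, 7.2] lo [ 0.509 -0.346  0.009] hi [ 0.537 -0.287  0.021] mid [ 0.523 -0.316  0.015]
scene long_tray 0.75 [319.5, 121.3, 84.9, 68.2] lo [0.375 0.217 0.   ] hi [0.619 0.377 0.034] mid [0.497 0.297 0.017]
scene round_dish 0.58 [57.5, 202.7, 88.5, 60.7] lo [ 0.454 -0.37   0.001] hi [ 0.6   -0.23   0.036] mid [ 0.5
[... 860 characters left out ...]
 [0.611 0.39  0.035] mid [0.495 0.309 0.018]
side round_dish 0.85 [244.8, 103.2, 56.7, 44.0] lo [ 0.457 -0.37  -0.001] hi [ 0.599 -0.224  0.036] mid [ 0.528 -0.297  0.018]
side carburettor 0.97 [243.4, 181.7, 31.9, 34.6] lo [ 0.531 -0.044  0.   ] hi [0.604 0.045 0.072] mid [0.568 0.001 0.036]
side carburettor 0.4 [263.3, 117.2, 11.0, 20.9] lo [ 0.534 -0.267  0.019] hi [ 0.557 -0.242  0.074] mid [ 0.545 -0.255  0.046]
side float_bowl 0.66 [294.8, 190.8, 34.2, 26.2] lo [ 0.401 -0.024  0.001] hi [0.465 0.03  0.031] mid [0.433 0.003 0.016]
t 45.4 pos [ 0.521  -0.3114  0.1845] w 35.1 F [ 0.6 -1.1  0.3] q [-0.05  0.52  0.75  1.72 -0.4   1.07  0.42]
shift [ -65.5  256.7 -190.1] rot [ 0.3  0.  -0. ]
```

View pics/w19.png

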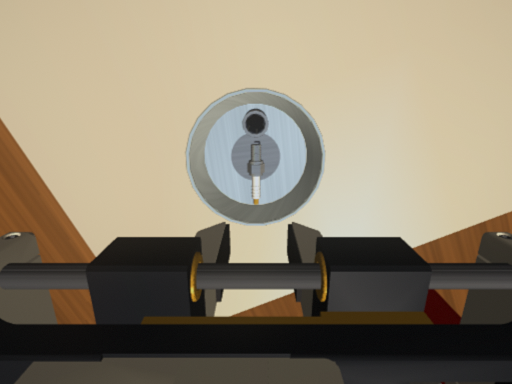

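View pics/end_scene.png

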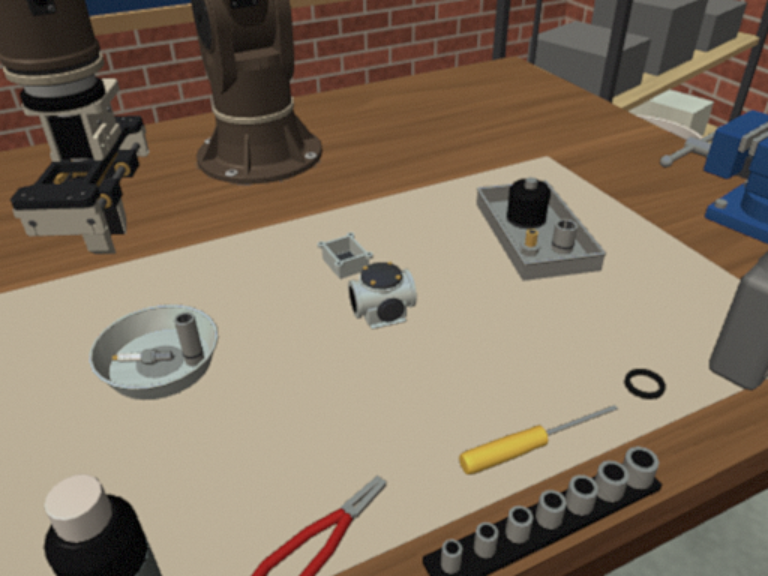

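View pics/end_side.png

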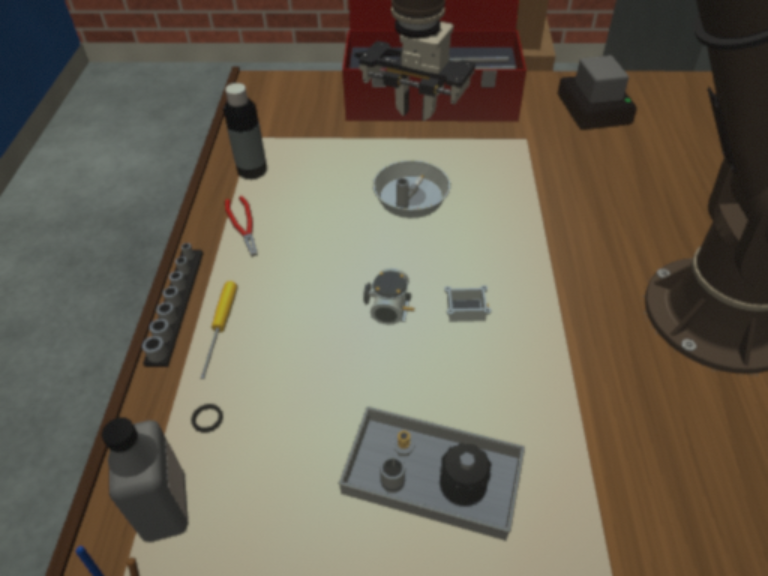

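Everything appears in place. One last check that the plug lies flat and that nothing is still moving.

Run:
```python
from h import *
for n in ["wrist","scene"]:
    k,im,d=grab(n); c=cloud(k,d); r=finder.regions_of(n,"spark_plug")
    if not r: continue
    P=c[r[0]["region"]&(d>0)]; a=np.array([.407,.9135]); P=P[(P[:,2]>.008)]
    s=(P[:,:2]-[.5215,-.3116])@a
    print(n,r[0]["confidence"],[(q.round(3),np.percentile(P[(s>=q)&(s<q+.01),2],95).round(4)) for q in np.arange(-.05,.04,.01) if ((s>=q)&(s<q+.01)).any()])
```

```text
wrist 0.65 [(np.float64(-0.05), np.float64(0.0184)), (np.float64(-0.04), np.float64(0.0201)), (np.float64(-0.03), np.float64(0.02)), (np.float64(-0.02), np.float64(0.02)), (np.float64(-0.01), np.float64(0.0237)), (np.float64(0.0), np.float64(0.0238)), (np.float64(0.01), np.float64(0.0206)), (np.float64(0.02), np.float64(0.0205)), (np.float64(0.03), np.float64(0.0138))]
scene 0.48 [(np.float64(-0.05), np.float64(0.0151)), (np.float64(-0.04), np.float64(0.0171)), (np.float64(-0.03), np.float64(0.0179)), (np.float64(-0.02), np.float64(0.0173)), (np.float64(-0.01), np.float64(0.0216)), (np.float64(0.0), np.float64(0.0222)), (np.float64(0.01), np.float64(0.0187)), (np.float64(0.02), np.float64(0.0187)), (np.float64(0.03), np.float64(0.0165))]
```

The plug is level: the hexagon top is at 22 mm, which is 4 + 18, and the insulator is at about 18 mm along its length. Handing in.

```bash
python3 -c "
from cell import arm
print(arm.observe()['clock']); print(arm.sign_off())"
```

```text
45.7
the job is handed in; nothing more can be done
None
```

The job is done and handed in at 45.7 s of the 136 s allowed. I worked in the order asked.

- **Rectangular tray:** the oil filter, drain plug and short wide socket stand upright on the floor and are let go.
- **Round dish:** the tall slim socket stands upright and the spark plug lies flat beside it, both let go.

**Last checks:**
- The scene and side pictures show all standing parts upright.
- The spark plug is level: its hexagon top is at about 22 mm, which is the 4 mm floor plus 18 mm.
- The carburettor, float bowl, tray and dish measure where they were at the start, within camera noise.
- The gripper hangs clear, about 18 cm above the dish.
- The wrist-force readings I saw stayed under 5 N.

**Disagreements:**
- The cameras differed from each other by 2–4 mm in y, and the wrist camera read about 2 mm high. I allowed for both.
- In the final look the side camera's detector missed the spark plug. The scene and wrist detectors found it, with modest confidence of 0.48 to 0.65.

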